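# Fetch the model from behind the bottles

### The job

The yellow plaster model is needed, but it stands at the back of the storage bay behind two bottles: first lift both bottles out and stand them on the steel tray, then set the yellow model squarely in the middle of the blue pad of the model stand, its long side along the pad's long side. Only then put each bottle back in the bay on the very spot it came from. Keep the bottles upright throughout and leave the small box in the bay where it is.

Things in the scene. Friction and masses are not known exactly. Their poses are not given: they have to be found in the camera images.
- bottle_brown: Brown round bottle with black cap, 42 mm diameter, 92 mm tall, 0.07 to 0.14 kg; the straight body reaches from the foot to about 60 mm, shoulder and narrower cap above. Origin at the centre of its underside, z up along its axis. Stands on one of the two ring marks of the bay (either one) and must come back to the same spot.
- bottle_white: White round bottle with blue cap and blue band, 36 mm diameter, 78 mm tall, 0.05 to 0.1 kg; the straight body reaches from the foot to about 52 mm, shoulder and narrower cap above. Origin at the centre of its underside, z up along its axis. Stands on the other ring mark and must come back to the same spot.
- yellow_model: Yellow plaster dental arch model, 53 mm along its x, 68 mm along its y, 29 mm tall over the teeth; the flat-sided base to be gripped is 16 mm tall. Origin at the centre of its underside, z up. Stands about 10 mm behind the two bottles.
- small_box: Small white and green card box, 36 x 48 x 22 mm, standing in the bay beside the yellow model; stays where it is. Origin at the centre of its underside.
- storage_bay: White open-topped bay, fixed, 168 (x) by 212 mm (y), no front panel. Origin on the counter under it; x points from front to back. Floor 10 mm above the counter. Back panel: inner face x = +74 mm, top 52 mm above the counter. Side panels: inner faces y = +-100 mm, from x = -14 mm back, tops at 36 mm. Ring marks for the bottles at x = -50, y = +-36 mm; the model is near x = +8, y = 0.
- steel_tray: Shallow steel instrument tray, fixed, 118 mm (x) by 208 mm (y), rim 15 mm tall; flat inside floor 2 mm above the counter, about 98 x 188 mm. Origin at the centre of its underside. The side area for the bottles.
- model_stand: Model stand, fixed: dark round foot, aluminium plate 90 mm (x) by 106 mm (y) with, in its middle, a flat blue pad 62 mm (x) by 78 mm (y). Origin on the counter under the centre of the pad; the pad's top is 34 mm above the counter, the plate's 32 mm.

How it is judged:
By the outcome, as a careful person would: the job done as asked, in the order asked, and still so for the second after the job is handed in, with the robot touching nothing.
It also fails if it takes over 125 s, if anything falls off the work surface, if the arm or the gripper's body presses on something with over 40 N, if the wrist force passes 120 N, or if a joint passes its speed limit or range.

### The arm

A 6-joint arm with a two-finger parallel gripper is mounted at the origin on a cart in front of the work surface, level with it; the furniture and walls round the work are solid. World frame = base frame: x ahead of the robot, y to its left, z up, the work surface at z = 0. Lengths are in m, angles in degrees, forces in N, time in s.
With the tool pointing down it reaches from about 0.4 to 0.825 m from the base axis. Payload 7 kg.
Tool frame: the origin (TCP) lies between the finger pads; the fingertips stand 19 mm ahead of it and the grasp point (between the pads) is the TCP; x points along the fingers, y is the direction in which the jaws open and shut, and the axes are right-handed (so a half turn about x gives the same grasp; the last joint's range is limited). The gripper opens to 88 mm and grips with 3 to 60 N. Pads are 19 mm wide; open, the fingers measure 130 mm over their backs; the gripper's body (78 mm by 193 mm) begins 47 mm behind the grasp point.
Start: joints at [-49.326, 20.546, 0.682, 0, -70.136, -16.507], TCP at [0.276, -0.616, 0.246] pointing down, gripper open.
Joint ranges: [-176.03, 176.03], [-82.01, 121.73], [-58.28, 71.71], [-173.87, 95.51], [-174.79, -0.11], [-173.66, 173.66]. Speed limits (degrees/s): [136.94, 136.94, 172.46, 180, 180, 180].

### API

Orientations are given as [roll, pitch, yaw] about the fixed x, y, z axes, in that order (R = Rz(yaw) Ry(pitch) Rx(roll)).
In Python, from plant import * gives the robot as it stands.
- The arm moves only by the tool step_arm, never from a script. Its argument "steps" is a list of rows, each a list of 2 entries, a list of its own where there are three numbers: the shift along the tool's x, y, z in units of 0.02 m (1.0 is 0.02 m), then the turn about the tool's x in units of 6 degrees (1.0 is 6 degrees). A call has 1 to 20 rows; each row shifts and turns the commanded pose from where the row before left it, along the tool's axes as they then stand; what a row does not reach is not made up. A row lasts 1/12 s, in which the tool goes at most 41.7 mm and 7.16 degrees, less where a joint would pass 70% of its speed; a pose out of reach is approached as far as the arm can. A call with a number of a shift or a turn outside -1 to 1 is refused whole. A call with a gripper value outside its range is refused whole. "fingers" is the closure, from 0 (fully open) to 1 (shut), set as the call begins (left out, the last holds). The fingers move at their own pace and stop on an object; "grip_force" is the grip in N (left out, the last holds). Time passes only in rows, so rows that do not move let the fingers close. It gives the time, the measured TCP pose, the force and the opening at its end, in the units of the state.
- get_state(): the state, without advancing time (a new reading comes with each control period).
- capture(name): name is "side" or "top" or "wrist"; returns the picture (480x640x3 uint8, blue, green, red); there is no depth.
- camera_model(name): a dict with "intrinsics" (3x3 intrinsics, pixels), "rvec" (rotation vector, rad) and "tvec" (3), from world to camera coordinates, as OpenCV has them. Camera axes: x right, y down, z forward; pixel columns grow to the right and rows downward; lengths in m; the calibration is good to about 2 mm. A picture is of the moment at which its call begins: read the wrist's pose just before it. camera_model takes no time and is no camera call; for the wrist camera it gives the pose at the moment of the call.
- close_job(): hands the job in, once; it reports no verdict.
The state is a dict: "time_s": time; "joints": joint angles; "qd": joint speeds; "joint_torque": joint torques, N m; "tcp_pos": TCP position; "eef_rot": TCP orientation; "contact_force": force on the tool from outside, world axes, zero at the start; "moment": the same for the moment, N m; "gripper_width": finger opening in m.
Only numpy, scipy, OpenCV 4.12 (cv2) and the standard library are available. Lean on these libraries where they do the work, as an engineer would, in place of code of your own. Each camera call takes 0.05 s, during which the arm holds its last target.

## Working session

There is one attempt and no reset: what is moved stays moved. The work goes in short steps, Python scripts to look and compute and a tool call to move; the robot and the scene stay as the last step left them, time stands still between calls to the robot, and variables do not carry over. Pictures are saved under pics/ and viewed, and the job is handed in when it is done.

Besides the shell and the picture viewer there is one more tool, called after "Request:" as name([rows], argument=value, ...), one row to a line, values as JSON. step_arm: Moves the arm, as the interface text tells. Its arguments: {"type":"object","properties":{"steps":{"type":"array","items":{"type":"array"}},"fingers":{"type":"number"},"grip_force":{"type":"number"}},"required":["steps"]}

```bash
ls; mkdir -p pics; python3 - <<'E'
from plant import *
import cv2
print(get_state())
for n in ("side","top","wrist"):
    m=camera_model(n); print(n,m)
    cv2.imwrite(f"pics/{n}0.png",capture(n))
E
```

```text
pics
{'time_s': 0.0, 'joints': array([-4.93271162e+01,  2.05899037e+01,  6.32239357e-01, -2.08908942e-02,
       -7.01355937e+01, -1.65036442e+01]), 'qd': array([-0.09056349, -0.08624271, -0.05713834,  0.06911804, -0.07079781,
        0.00449316]), 'joint_torque': array([-1.19537628e-03, -5.82718670e+01,  2.93055439e+01,  6.99739069e+00,
        6.70002846e-03, -2.31056301e-04]), 'tcp_pos': array([ 0.27611637, -0.61542279,  0.24462587]), 'eef_rot': array([ 94.61335508,  89.90469588, 118.77548009]), 'contact_force': array([-0.10839499,  0.34620343,  0.1737733 ]), 'moment': array([0.06001093, 0.01091909, 0.03290409]), 'gripper_width': 0.08770149987814586}
side {'intrinsics': array([[603.41618376,   0.        , 329.55512323],
       [  0.        , 603.41618376, 232.03541839],
       [  0.        ,   0.        ,   1.        ]]), 'rvec': array([ 1.51309028, -2.08572563,  0.7957264 ]), 'tvec': array([0.18592929, 0.39868851, 1.06051002])}
top {'intrinsics': array([[480.87822232,   0.        , 313.26956275],
       [  0.        , 480.87822232, 245.97978273],
       [  0.        ,   0.        ,   1.        ]]), 'rvec': array([ 2.11307097, -2.16543811,  0.21222199]), 'tvec': array([0.00704752, 0.53286711, 1.05890759])}
wrist {'intrinsics': array([[391.28765953,   0.        , 314.87975172],
       [  0.        , 391.28765953, 239.73616544],
       [  0.        ,   0.        ,   1.        ]]), 'rvec': array([-1.6127636 , -2.48970093, -0.35777873]), 'tvec': array([ 0.67328108, -0.03666148,  0.39044184])}
```

View pics/top0.png

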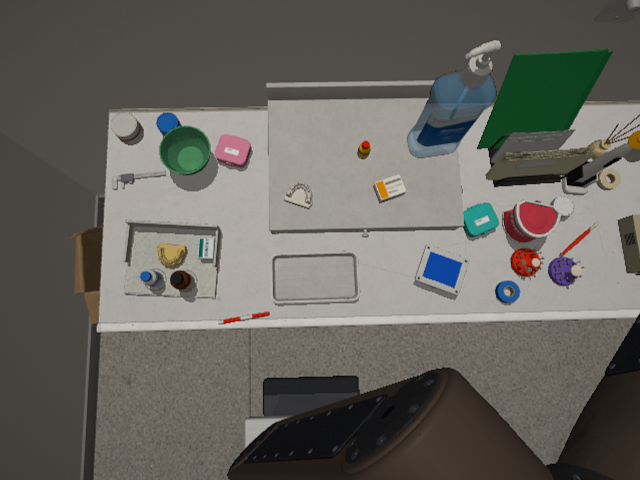

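View pics/side0.png

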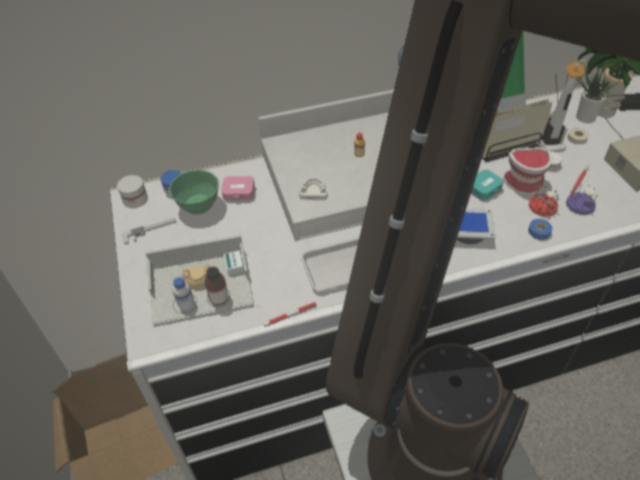

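View pics/wrist0.png

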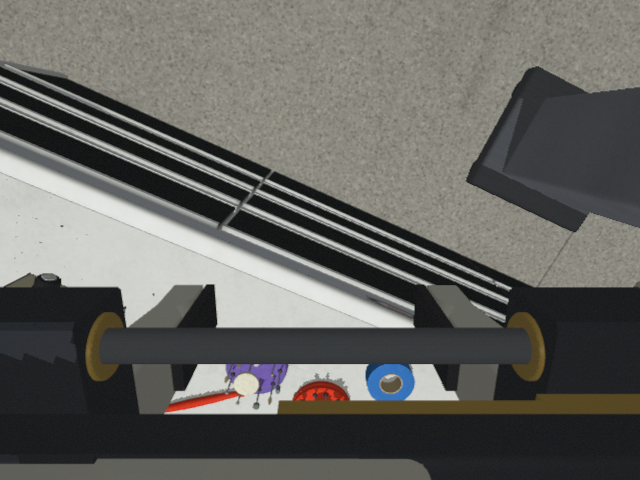

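```bash
cat > h.py <<'E'
from plant import *
import numpy as np, cv2
from scipy.spatial.transform import Rotation as Ro
def cam(n):
    m=camera_model(n); R,_=cv2.Rodrigues(np.array(m["rvec"],float)); return np.array(m["intrinsics"]),R,np.array(m["tvec"],float).ravel()
def ray(c,uv):
    K,R,t=c; d=R.T@np.linalg.inv(K)@np.array([uv[0],uv[1],1.]); return -R.T@t,d
def onz(c,uv,z):
    o,d=ray(c,uv); return (o+d*(z-o[2])/d[2])[:2]
def proj(c,p):
    K,R,t=c; q=K@(R@np.array(p,float)+t); return q[:2]/q[2]
def tool():
    s=get_state(); return np.array(s["tcp_pos"]),Ro.from_euler("xyz",s["eef_rot"],degrees=True).as_matrix(),s
E
python3 - <<'E'
from h import *
import cv2
im=cv2.imread("pics/top0.png"); c=cam("top")
o,_=ray(c,(0,0)); print("cam",o)
hs=cv2.cvtColor(im,cv2.COLOR_BGR2HSV)
pts=dict(bayBL=(126,222),bayBR=(218,226),bayFL=(124,294),bayFR=(215,297),soap=(430,150),platFL=(270,230),platFR=(462,228),pencil=(245,318),bowl=(185,150))
for k,v in pts.items(): print(k,onz(c,v,0.0))
# pad
m=cv2.inRange(hs,(105,180,80),(125,255,255)); m[:, :400]=0; m[:,480:]=0; m[:240]=0
n=cv2.findContours(m,0,2)[0]; n=max(n,key=cv2.contourArea); r=cv2.boxPoints(cv2.minAreaRect(n)); print("pad",[onz(c,q,.034) for q in r], r)
w=[onz(c,q[0],.034) for q in n]; print(cv2.minAreaRect(np.array(w,np.float32)))
x=im[190:310,100:380]; cv2.imwrite("pics/t_zoom.png",cv2.resize(x,None,fx=2.85,fy=2.85,interpolation=2))
x=im[220:310,400:480]; cv2.imwrite("pics/t_stand.png",cv2.resize(x,None,fx=5,fy=5,interpolation=2))
E
```

```text
cam [0.33983055 0.02068387 1.13550416]
bayBL [0.60988213 0.44098525]
bayBR [0.59524281 0.22087586]
bayFL [0.43722443 0.43847453]
bayFR [0.4249623  0.22646284]
soap [ 0.77820041 -0.30533198]
platFL [0.58265454 0.09604595]
platFR [ 0.57736609 -0.36973293]
pencil [0.37442714 0.15638951]
bowl [0.78944703 0.30377007]
pad [array([ 0.45875278, -0.25650644]), array([ 0.51447923, -0.27897396]), array([ 0.48830823, -0.35024374]), array([ 0.43296099, -0.32718201])] [[422.30005 276.1    ]
 [430.30005 252.10002]
 [461.50006 262.50003]
 [453.50006 286.5    ]]
((0.47395169734954834, -0.30326396226882935), (0.07542664557695389, 0.05893132835626602), 68.10917663574219)
```

View pics/t_zoom.png

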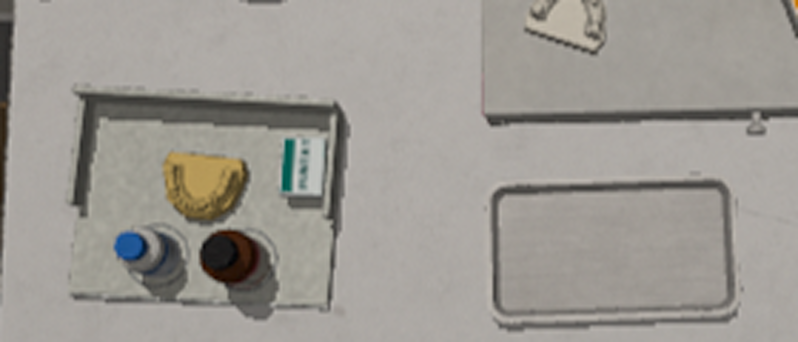

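View pics/t_stand.png

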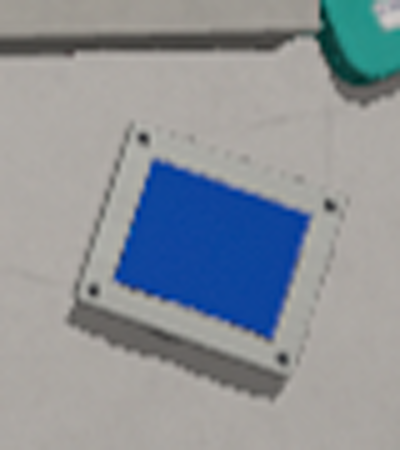

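```bash
python3 - <<'E'
from h import *
c=cam("top")
z=lambda u,v:(100+u/2.85,190+v/2.85)
for k,u,v,h in [("wcap",130,246,.088),("bcap",220,257,.102),("bayFLfloor",72,296,.010),("bayFRfloor",330,308,.010),("bay back inner top L",88,92,.052),("backR",338,104,.052),
 ("modelBL",168,155,.026),("modelBR",242,157,.026),("modelfront",208,222,.026),("boxFL",283,192,.032),("boxBL",284,138,.032),("boxBR",325,138,.032),
 ("tr",492,185,.015),("tr",730,180,.015),("tr",738,313,.015),("tr",496,322,.015)]: print(k,onz(c,z(u,v),h).round(4))
p,R,s=tool(); K,Rc,t=cam("wrist")
print(R.round(3)); print("cam in tool", (R.T@(-Rc.T@t-p)).round(4), "axes", (R.T@Rc.T).round(3))
E
```

```text
wcap [0.4669 0.3611]
bcap [0.4553 0.289 ]
bayFLfloor [0.4366 0.4319]
bayFRfloor [0.4217 0.2228]
bay back inner top L [0.5966 0.4106]
backR [0.5824 0.2103]
modelBL [0.5485 0.353 ]
modelBR [0.5455 0.2928]
modelfront [0.4925 0.3191]
boxFL [0.5148 0.2577]
boxBL [0.5594 0.2575]
boxBR [0.5586 0.2242]
tr [0.5194 0.0895]
tr [ 0.519  -0.1077]
tr [ 0.409  -0.1097]
tr [0.4066 0.0875]
[[-0.001 -0.409  0.912]
 [ 0.001  0.912  0.409]
 [-1.     0.001 -0.   ]]
cam in tool [-0.1396  0.0012 -0.0748] axes [[ 0.001 -0.281  0.96 ]
 [ 1.    -0.    -0.001]
 [ 0.     0.96   0.281]]
```

Request:
step_arm([
  [[0, 0.51, 0.77], 0],
  [[0, 0.51, 0.77], 0],
  [[0, 0.51, 0.77], 0],
  [[0, 0.51, 0.77], 0],
  [[0, 0.51, 0.77], 0],
  [[0, 0.51, 0.77], 0],
  [[0, 0.51, 0.77], 0],
  [[0, 0.51, 0.77], 0],
  [[0, 0.51, 0.77], 0],
  [[0, 0.51, 0.77], 0],
  [[0, 0.51, 0.77], 0],
  [[0, 0.51, 0.77], 0],
  [[0, 0.51, 0.77], 0],
  [[0, 0.51, 0.77], 0],
  [[0, 0.51, 0.77], 0],
  [[0, 0.51, 0.77], 0],
  [[0, 0.51, 0.77], 0],
  [[0, 0.51, 0.77], 0],
  [[0, 0.51, 0.77], 0],
  [[0, 0.51, 0.77], 0],
])

```text
time_s: 1.82
tcp_pos: [0.4741, -0.3027, 0.2454]
eef_rot: [121.7, 90.0, 145.8]
contact_force: [0.4, 1.0, 0.8]
gripper_width: 0.0875
```

```bash
python3 - <<'E'
from h import *
c=cam("wrist"); im=capture("wrist"); cv2.imwrite("pics/w1.png",im)
np.savez("w1cam.npz",K=c[0],R=c[1],t=c[2]); p,R,s=tool(); print(p,s["joints"].round(1),s["time_s"])
E
```

```text
[ 0.47546859 -0.30097196  0.24537789] [-12.4  10.  -13.7  -0.  -66.2 -53.3] 1.8667
```

View pics/w1.png

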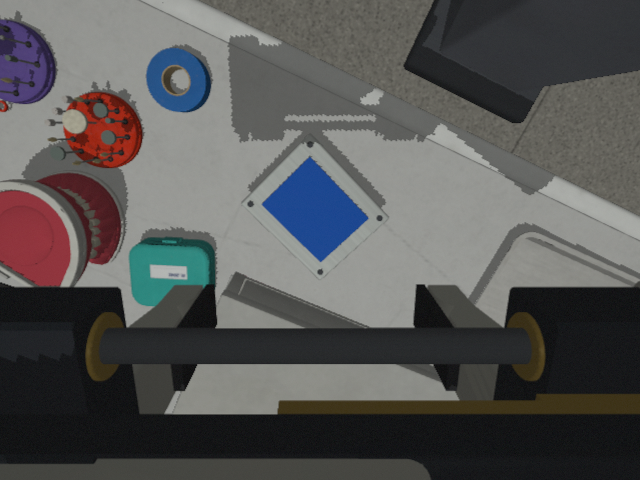

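```bash
cat >> h.py <<'E'
def rect(c,im,lo,hi,z,box):
    x0,y0,x1,y1=box; hs=cv2.cvtColor(im,cv2.COLOR_BGR2HSV); m=cv2.inRange(hs,lo,hi); k=np.zeros_like(m); k[y0:y1,x0:x1]=1; m*=k
    n=max(cv2.findContours(m,0,1)[0],key=cv2.contourArea)
    w=np.array([onz(c,q[0],z) for q in n],np.float32); return cv2.minAreaRect(w), cv2.boxPoints(cv2.minAreaRect(w)),n,w
E
python3 - <<'E'
from h import *
f=np.load("w1cam.npz"); c=(f["K"],f["R"],f["t"]); im=cv2.imread("pics/w1.png")
print(rect(c,im,(100,150,60),(130,255,255),.034,(240,140,400,285))[:2])
for q in [(310,144),(250,203),(380,218),(320,272)]: print(onz(c,q,.032).round(4))
E
```

```text
(((0.47411420941352844, -0.30138665437698364), (0.07712023705244064, 0.06114081293344498), 68.2504653930664), array([[ 0.43143156, -0.3258739 ],
       [ 0.48821995, -0.34852964],
       [ 0.5167968 , -0.2768994 ],
       [ 0.46000847, -0.25424367]], dtype=float32))
[ 0.4216 -0.3298]
[ 0.492  -0.3586]
[ 0.4559 -0.2437]
[ 0.5272 -0.2723]
```

Request:
step_arm([
  [[0, 0.88, 0.42], 0],
  [[0, 0.88, 0.42], 0],
  [[0, 0.88, 0.42], 0],
  [[0, 0.88, 0.42], 0],
  [[0, 0.88, 0.42], 0],
  [[0, 0.88, 0.42], 0],
  [[0, 0.88, 0.42], 0],
  [[0, 0.88, 0.42], 0],
  [[0, 0.88, 0.42], 0],
  [[0, 0.88, 0.42], 0],
  [[0, 0.88, 0.42], 0],
  [[0, 0.88, 0.42], 0],
  [[0, 0.88, 0.42], 0],
  [[0, 0.88, 0.42], 0],
  [[0, 0.88, 0.42], 0],
  [[0, 0.88, 0.42], 0],
])

```text
time_s: 3.2
tcp_pos: [0.4809, 0.0092, 0.2455]
eef_rot: [132.7, 90.0, 156.8]
contact_force: [0.4, -0.2, -0.4]
gripper_width: 0.0878
```

Request:
step_arm([
  [[0, 0.88, 0.42], 0],
  [[0, 0.88, 0.42], 0],
  [[0, 0.88, 0.42], 0],
  [[0, 0.88, 0.42], 0],
  [[0, 0.88, 0.42], 0],
  [[0, 0.88, 0.42], 0],
  [[0, 0.88, 0.42], 0],
  [[0, 0.88, 0.42], 0],
  [[0, 0.88, 0.42], 0],
  [[0, 0.88, 0.42], 0],
  [[0, 0.88, 0.42], 0],
  [[0, 0.88, 0.42], 0],
  [[0, 0.88, 0.42], 0],
  [[0, 0.88, 0.42], 0],
  [[0, 0.88, 0.42], 0],
  [[0, 0.88, 0.42], 0],
  [[0, 0, 0], 0],
])

```text
time_s: 4.62
tcp_pos: [0.4887, 0.3238, 0.245]
eef_rot: [-42.4, 90.0, -18.2]
contact_force: [0.4, -0.3, 0.2]
gripper_width: 0.0875
```

```bash
python3 - <<'E'
from h import *
c=cam("wrist"); im=capture("wrist"); cv2.imwrite("pics/w2.png",im)
np.savez("w2cam.npz",K=c[0],R=c[1],t=c[2]); p,R,s=tool(); print(p,s["joints"].round(1),s["time_s"])
E
```

```text
[0.48843688 0.32241834 0.2449768 ] [  52.6   12.2  -11.    -0.   -66.8 -118.3] 4.6667
```

View pics/w2.png

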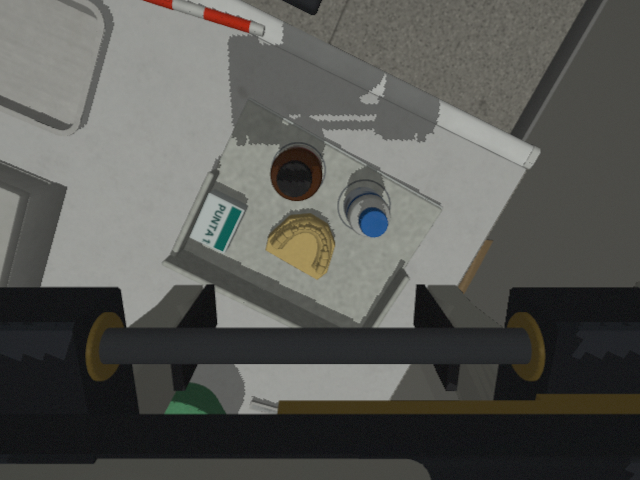

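```bash
python3 - <<'E'
from h import *
im=cv2.imread("pics/w2.png"); x=im[90:340,160:450]
cv2.imwrite("pics/w2z.png",cv2.resize(x,None,fx=2.4,fy=2.4,interpolation=2))
E
```

```text
(no output)
```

View pics/w2z.png

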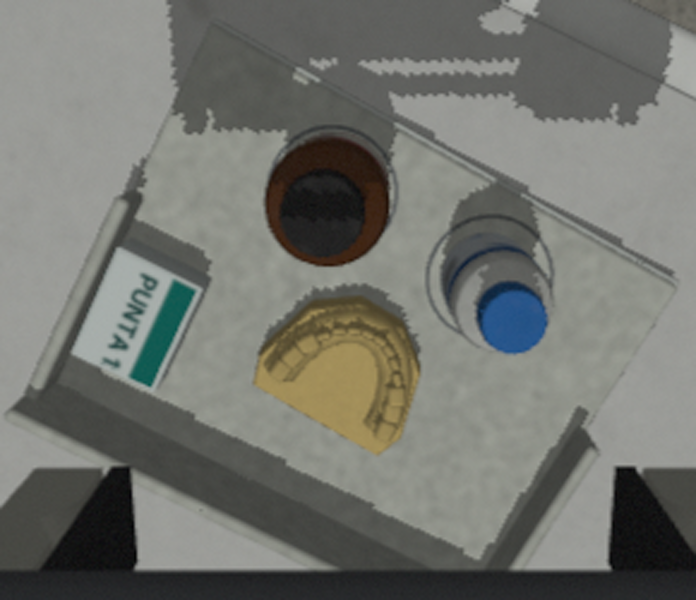

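```bash
python3 - <<'E'
from h import *
f=np.load("w2cam.npz"); c=(f["K"],f["R"],f["t"]); im=cv2.imread("pics/w2.png")
Z=lambda u,v:(160+u/2.4,90+v/2.4)
P={}
for k,u,v,h in [("ringB",335,188,.010),("ringW",490,279,.010),("capB",322,212,.102),("capW",512,317,.088),("frR",212,22,.010),("frL",680,276,.010),("boxa",203,290,.032),("boxb",157,388,.032)]:
    P[k]=onz(c,Z(u,v),h); print(k,P[k].round(4))
d=P["frL"]-P["frR"]; print("front len",np.hypot(*d),"yaw",np.degrees(np.arctan2(d[1],d[0]))-90)
d=P["ringW"]-P["ringB"]; print("ring len",np.hypot(*d),"yaw",np.degrees(np.arctan2(d[1],d[0]))-90)
r=rect(c,im,(15,90,80),(32,255,255),.026,(250,200,345,285)); print(r[:2]); 
# blue cap fit
for nm,lo,hi,z,b in [("capW",(100,150,60),(130,255,255),.088,(355,200,400,245)),("capB",(0,0,0),(180,255,45),.102,(270,150,320,200))]:
    q=rect(c,im,lo,hi,z,b); print(nm,cv2.minEnclosingCircle(q[3]), q[3].mean(0))
q=rect(c,im,(0,100,25),(14,255,140),.07,(265,140,330,205)); print("brown hull@.07",cv2.minEnclosingCircle(q[3]))
p=r[2][:,0]; a=cv2.approxPolyDP(r[2],2,True)[:,0]; print([onz(c,v,.026).round(4) for v in a])
E
```

```text
ringB [0.4619 0.2969]
ringW [0.4696 0.3688]
capB [0.4598 0.2955]
capW [0.4676 0.3654]
frR [0.4243 0.2299]
frL [0.4369 0.4385]
boxa [0.5156 0.2661]
boxb [0.5599 0.2639]
front len 0.20889270070682134 yaw -3.4398542996939483
ring len 0.07234858400281206 yaw -6.064039912330543
(((0.5227229595184326, 0.32955434918403625), (0.06512527167797089, 0.05142545700073242), 82.73860931396484), array([[0.49310067, 0.30050287],
       [0.54411364, 0.29400286],
       [0.5523453 , 0.35860583],
       [0.5013323 , 0.36510584]], dtype=float32))
capW ((0.4679567217826843, 0.36481666564941406), 0.011948183178901672) [0.46763876 0.3649496 ]
capB ((0.4551878273487091, 0.2952141761779785), 0.017888151109218597) [0.45442802 0.29419264]
brown hull@.07 ((0.4605094790458679, 0.2963157892227173), 0.021217452362179756)
[array([0.5069, 0.3053]), array([0.5305, 0.2957]), array([0.5437, 0.298 ]), array([0.5517, 0.3533]), array([0.5491, 0.3565]), array([0.5383, 0.3601]), array([0.5141, 0.3564]), array([0.4994, 0.3433]), array([0.4967, 0.3234])]
```

Request:
step_arm([
  [[0, 0, 0], -0.99],
  [[0, 0, 0], -0.99],
  [[0, 0, 0], -0.99],
  [[0, 0, 0], -0.99],
  [[0, 0, 0], -0.99],
  [[0, 0, 0], -0.99],
  [[0, 0, 0], -0.99],
  [[0, 0, 0], -0.99],
  [[0, 0, 0], -0.99],
  [[0, 0, 0], -0.99],
  [[0, 0, 0], -0.99],
  [[0, 0, 0], -0.99],
  [[0, 0, 0], -0.99],
  [[0, 0, 0], -0.99],
  [[0, 0, 0], -0.99],
  [[0, 0, 0], -0.99],
  [[0, 0, 0], -0.99],
  [[0, 0, 0], -0.99],
  [[0, 0, 0], 0],
])

```text
time_s: 6.25
tcp_pos: [0.4885, 0.3202, 0.2456]
eef_rot: [97.7, 90.0, -131.0]
contact_force: [-0.2, 0.1, 0.3]
gripper_width: 0.0874
```

```bash
python3 - <<'E'
from h import *
c=cam("wrist"); im=capture("wrist"); cv2.imwrite("pics/w3.png",im)
np.savez("w3cam.npz",K=c[0],R=c[1],t=c[2]); p,R,s=tool(); print(p,s["joints"].round(1),s["time_s"]); print(R.round(3))
cv2.imwrite("pics/w3z.png",cv2.resize(im[100:300,180:450],None,fx=2.9,fy=2.9,interpolation=2))
for n,b in [("capW",(200,0,600,300))]:
    q=rect(c,im,(100,150,60),(130,255,255),.088,b); print(n,cv2.minEnclosingCircle(q[3]),q[2].mean(0))
E
```

```text
[0.48849651 0.32019465 0.24560342] [ 52.4  12.  -11.1  -0.  -66.8 -11.4] 6.3
[[-0.    -0.755 -0.656]
 [-0.    -0.656  0.755]
 [-1.     0.     0.   ]]
capW ((0.47005367279052734, 0.3641524910926819), 0.012481288984417915) [[297.94736842 279.02631579]]
```

View pics/w3z.png

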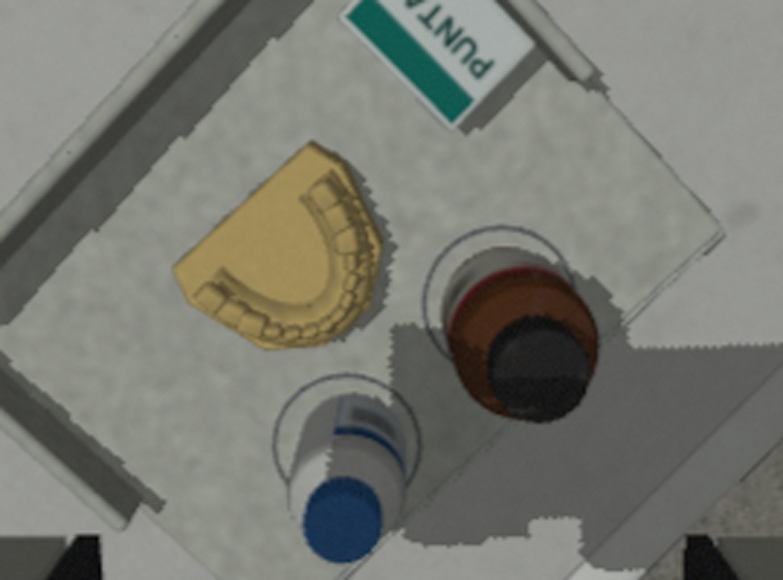

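```bash
python3 - <<'E'
from h import *
f=np.load("w3cam.npz"); c=(f["K"],f["R"],f["t"]); im=cv2.imread("pics/w3.png")
Z=lambda u,v:(180+u/2.9,100+v/2.9)
for k,u,v,h in [("ringB",498,300,.010),("ringW",347,447,.010),("capB",540,365,.102),("capW",343,519,.088),("frR",722,234,.010),("sideL",165,510,.01)]:
    print(k,onz(c,Z(u,v),h).round(4))
r=rect(c,im,(15,90,80),(32,255,255),.026,(200,120,330,240)); print(r[:2]); 
a=cv2.approxPolyDP(r[2],2,True)[:,0]; print([onz(c,v,.026).round(4) for v in a])
q=rect(c,im,(0,100,25),(14,255,140),.07,(320,170,400,260)); print("brown hull@.07",cv2.minEnclosingCircle(q[3]))
E
```

```text
ringB [0.4641 0.2957]
ringW [0.4683 0.3686]
capB [0.4629 0.2934]
capW [0.47   0.3639]
frR [0.4236 0.2307]
sideL [0.5014 0.4289]
(((0.5237319469451904, 0.3292626142501831), (0.06642816960811615, 0.05061027780175209), 82.60607147216797), array([[0.4943629 , 0.29958123],
       [0.5445524 , 0.29306817],
       [0.553101  , 0.358944  ],
       [0.5029115 , 0.36545706]], dtype=float32))
[array([0.5426, 0.2959]), array([0.5454, 0.2995]), array([0.5521, 0.3547]), array([0.5416, 0.3604]), array([0.515 , 0.3561]), array([0.5008, 0.3423]), array([0.4982, 0.3223]), array([0.5077, 0.3058]), array([0.5331, 0.2946])]
brown hull@.07 ((0.4627760946750641, 0.29531922936439514), 0.021835044026374817)
```

Request:
step_arm([
  [[0.9, 0.45, -0.02], 0],
  [[0.9, 0.45, -0.02], 0],
  [[0.9, 0.45, -0.02], 0],
  [[0.9, 0.44, 0], 0],
  [[0.9, 0, 0], 0],
  [[0, 0, 0], 0],
])

```text
time_s: 6.8
tcp_pos: [0.4605, 0.2941, 0.1525]
eef_rot: [91.2, 89.7, -138.0]
contact_force: [-0.7, -0.5, -1.6]
gripper_width: 0.0875
```

```bash
python3 - <<'E'
from h import *
c=cam("wrist"); im=capture("wrist"); cv2.imwrite("pics/w4.png",im)
np.savez("w4cam.npz",K=c[0],R=c[1],t=c[2]); p,R,s=tool(); print(p,s["time_s"])
for q in (p, [.4623,.2958,.102],[p[0],p[1],.102]): print(proj(c,q))
E
```

```text
[0.46157334 0.29494957 0.15437417] 6.85
[315.09311274 325.09846712]
[312.37366884 276.08717033]
[314.49877433 275.78002015]
```

View pics/w4.png

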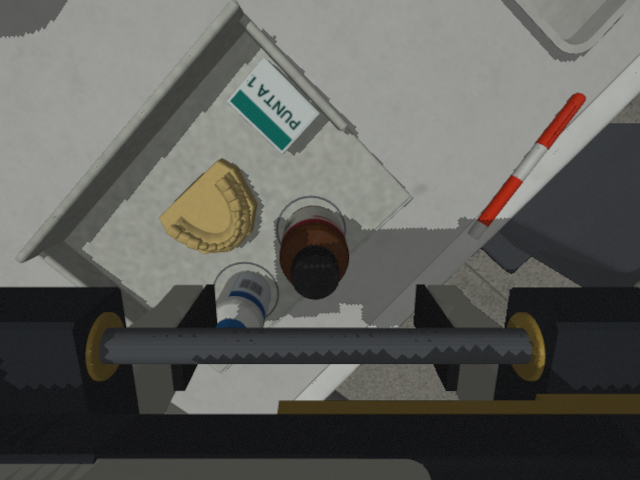

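Request:
step_arm([
  [[0.88, 0, 0], 0],
  [[0.88, 0, 0], 0],
  [[0.88, 0, 0], 0],
  [[0.88, 0, 0], 0],
  [[0.88, 0, 0], 0],
  [[0, 0, 0], 0],
  [[0, 0, 0], 0],
])

```text
time_s: 7.43
tcp_pos: [0.4627, 0.2961, 0.0681]
eef_rot: [130.7, 90.0, -98.3]
contact_force: [0.5, 0.1, -0.0]
gripper_width: 0.0879
```

Request:
step_arm([
  [[0, 0, 0], 0],
  [[0, 0, 0], 0],
  [[0, 0, 0], 0],
  [[0, 0, 0], 0],
  [[0, 0, 0], 0],
  [[0, 0, 0], 0],
  [[0, 0, 0], 0],
  [[0, 0, 0], 0],
], fingers=0.65, grip_force=15)

```text
time_s: 8.1
tcp_pos: [0.4622, 0.2958, 0.0676]
eef_rot: [89.2, 90.0, -139.7]
contact_force: [-0.1, -0.5, 1.1]
gripper_width: 0.0412
```

```bash
python3 - <<'E'
from h import *
p,R,s=tool(); print(p,s["time_s"],s["gripper_width"],s["contact_force"])
E
```

```text
[0.46220286 0.29578666 0.06760735] 8.1 0.04115510288210854 [-0.10686532 -0.47953168  1.05804378]
```

Request:
step_arm([
  [[-0.3, 0, 0], 0],
  [[-0.6, 0, 0], 0],
  [[-0.8, 0, 0], 0],
  [[-0.8, 0, 0], 0],
  [[-0.8, 0, 0], 0],
  [[-0.8, 0, 0], 0],
  [[-0.8, 0, 0], 0],
  [[-0.7, 0, 0], 0],
  [[-0.4, 0, 0], 0],
  [[0, 0, 0], 0],
])

```text
time_s: 8.93
tcp_pos: [0.4629, 0.2965, 0.1896]
eef_rot: [-84.3, 89.8, 46.8]
contact_force: [0.5, 0.7, -0.9]
gripper_width: 0.0408
```

Request:
step_arm([
  [[0, 0.29, -0.33], 0],
  [[0, 0.57, -0.66], 0],
  [[0, 0.6, -0.69], 0],
  [[0, 0.6, -0.69], 0],
  [[0, 0.6, -0.69], 0],
  [[0, 0.6, -0.69], 0],
  [[0, 0.6, -0.69], 0],
  [[0, 0.6, -0.69], 0],
  [[0, 0.6, -0.69], 0],
  [[0, 0.6, -0.69], 0],
  [[0, 0.6, -0.69], 0],
  [[0, 0.6, -0.69], 0],
  [[0, 0.6, -0.69], 0],
  [[0, 0.6, -0.69], 0],
  [[0, 0.6, -0.69], 0],
  [[0, 0.6, -0.69], 0],
  [[0, 0.6, -0.69], 0],
  [[0, 0.6, -0.69], 0],
  [[0, 0.6, -0.69], 0],
  [[0, 0.6, -0.69], 0],
])

```text
time_s: 10.6
tcp_pos: [0.4614, -0.0619, 0.1872]
eef_rot: [59.1, 90.0, -169.9]
contact_force: [1.3, 0.6, -1.3]
gripper_width: 0.0411
```

```bash
python3 - <<'E'
from h import *
p,R,s=tool(); print(p,s["time_s"],s["gripper_width"],s["contact_force"]); print(R[:,1:].T@(np.array([.463,-.055,.0610])-p)/.02, p[2])
c=cam("wrist"); im=capture("wrist"); cv2.imwrite("pics/w5.png",im)
np.savez("w5cam.npz",K=c[0],R=c[1],t=c[2])
E
```

```text
[ 0.46140778 -0.0618613   0.18724943] 10.6 0.041088046631066764 [ 1.32695422  0.63981187 -1.25902129]
[-0.28859872  0.20453275] 0.18724943398111718
```

View pics/w5.png

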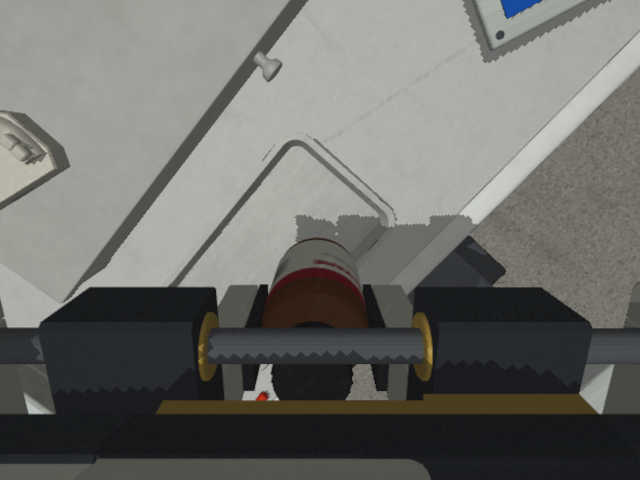

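```bash
python3 - <<'E'
from h import *
f=np.load("w5cam.npz"); c=(f["K"],f["R"],f["t"])
for q in [(295,143),(390,220),(170,287)]: print(onz(c,q,.015))
E
```

```text
[ 0.5146609  -0.09766676]
[ 0.41646915 -0.10190082]
[0.51812447 0.06491509]
```

Request:
step_arm([
  [[0.5, -0.14, 0.1], 0],
  [[0.9, -0.15, 0.1], 0],
  [[0.9, 0, 0], 0],
  [[0.9, 0, 0], 0],
  [[0.9, 0, 0], 0],
  [[0.9, 0, 0], 0],
  [[0.6, 0, 0], 0],
  [[0.4, 0, 0], 0],
  [[0.2, 0, 0], 0],
  [[0.1, 0, 0], 0],
  [[0, 0, 0], 0],
  [[0, 0, 0], 0],
])

```text
time_s: 11.65
tcp_pos: [0.4649, -0.0527, 0.0621]
eef_rot: [-120.1, 89.9, 11.0]
contact_force: [-0.4, -0.2, -0.8]
gripper_width: 0.0408
```

```bash
python3 - <<'E'
from h import *
for i in range(1):
  p,R,s=tool(); print(p,s["time_s"],s["gripper_width"],s["contact_force"])
E
```

```text
[ 0.46485106 -0.05272053  0.0620611 ] 11.65 0.0407722452387998 [-0.38744458 -0.15335242 -0.76524143]
```

Request:
step_arm([
  [[0.06, 0, 0], 0],
  [[0.06, 0, 0], 0],
  [[0, 0, 0], 0],
])

```text
time_s: 11.9
tcp_pos: [0.4646, -0.0527, 0.0593]
eef_rot: [-109.4, 90.0, 21.7]
contact_force: [-0.1, 0.3, -1.4]
gripper_width: 0.0409
```

Request:
step_arm([
  [[0.04, 0, 0], 0],
  [[0, 0, 0], 0],
])

```text
time_s: 12.07
tcp_pos: [0.4648, -0.0529, 0.059]
eef_rot: [-160.3, 90.0, -29.2]
contact_force: [-2.3, -0.3, 7.1]
gripper_width: 0.0407
```

Request:
step_arm([
  [[0.03, 0, 0], 0],
  [[0, 0, 0], 0],
])

```text
time_s: 12.23
tcp_pos: [0.4646, -0.0531, 0.0587]
eef_rot: [160.7, 90.0, -68.2]
contact_force: [-3.9, -1.6, 10.6]
gripper_width: 0.0409
```

Request:
step_arm([
  [[0, 0, 0], 0],
  [[0, 0, 0], 0],
  [[0, 0, 0], 0],
  [[0, 0, 0], 0],
  [[0, 0, 0], 0],
], fingers=0)

```text
time_s: 12.65
tcp_pos: [0.4646, -0.0527, 0.0577]
eef_rot: [38.5, 90.0, 169.6]
contact_force: [0.4, 0.6, 0.3]
gripper_width: 0.0685
```

Request:
step_arm([
  [[-0.4, 0, 0], 0],
  [[-0.9, 0, 0], 0],
  [[-0.9, 0, 0], 0],
  [[-0.9, 0, 0], 0],
  [[-0.9, 0, 0], 0],
  [[-0.9, 0, 0], 0],
  [[-0.9, 0, 0], 0],
  [[-0.3, -0.3, 0.35], 0],
  [[0, -0.6, 0.69], 0],
  [[0, -0.6, 0.69], 0],
  [[0, -0.6, 0.69], 0],
  [[0, -0.6, 0.69], 0],
  [[0, -0.6, 0.69], 0],
  [[0, -0.6, 0.69], 0],
  [[0, -0.6, 0.69], 0],
  [[0, -0.6, 0.69], 0],
])

```text
time_s: 13.98
tcp_pos: [0.4638, 0.104, 0.1798]
eef_rot: [48.9, 90.0, 180.0]
contact_force: [0.0, 1.2, 0.8]
gripper_width: 0.0875
```

```bash
python3 - <<'E'
from h import *
p,R,s=tool(); print(p,s["time_s"],s["gripper_width"],s["contact_force"]); print(R[:,1:].T@(np.array([.469,.3668,.18])-p)/.02, p[2])
im=capture("top"); cv2.imwrite("pics/t5.png",im)
E
```

```text
[0.4638126  0.10397277 0.17980176] 13.9833 0.08752193302264555 [0.02975656 1.19995677 0.81728274]
[-8.83335451  9.73316531] 0.17980175905094045
```

View pics/t5.png

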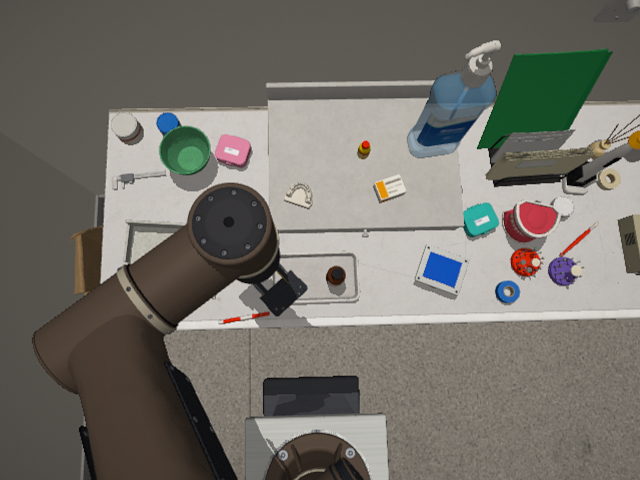

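Request:
step_arm([
  [[0, -0.59, 0.65], 0],
  [[0, -0.59, 0.65], 0],
  [[0, -0.59, 0.65], 0],
  [[0, -0.59, 0.65], 0],
  [[0, -0.59, 0.65], 0],
  [[0, -0.59, 0.65], 0],
  [[0, -0.59, 0.65], 0],
  [[0, -0.59, 0.65], 0],
  [[0, -0.59, 0.65], 0],
  [[0, -0.59, 0.65], 0],
  [[0, -0.59, 0.65], 0],
  [[0, -0.59, 0.65], 0],
  [[0, -0.59, 0.65], 0],
  [[0, -0.59, 0.65], 0],
  [[0, -0.58, 0.65], 0],
  [[0, 0, 0], 0],
  [[0, 0, 0], 0],
])

```text
time_s: 15.45
tcp_pos: [0.4692, 0.3672, 0.1793]
eef_rot: [100.9, 90.0, -127.9]
contact_force: [-0.8, -0.5, -0.3]
gripper_width: 0.0874
```

```bash
python3 - <<'E'
from h import *
c=cam("wrist"); im=capture("wrist"); cv2.imwrite("pics/w6.png",im)
np.savez("w6cam.npz",K=c[0],R=c[1],t=c[2]); p,R,s=tool(); print(p,s["time_s"])
for q in (p, [.469,.3668,.088],[p[0],p[1],.088]): print(proj(c,q))
cv2.imwrite("pics/w6z.png",cv2.resize(im[80:340,180:440],None,fx=2.3,fy=2.3,interpolation=2))
E
```

```text
[0.46911334 0.36640121 0.17935055] 15.5
[319.96665484 321.65468585]
[317.7251323  251.29791702]
[318.01170181 250.72234756]
```

View pics/w6z.png

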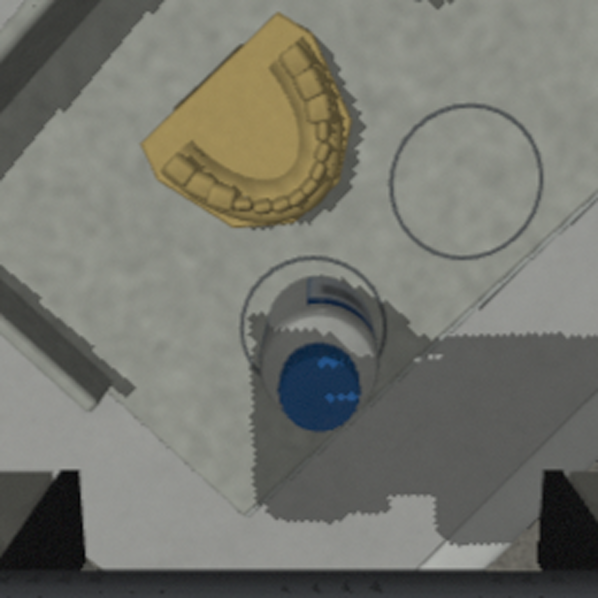

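```bash
python3 - <<'E'
from h import *
f=np.load("w6cam.npz"); c=(f["K"],f["R"],f["t"])
Z=lambda u,v:(180+u/2.3,80+v/2.3)
print("ringB",onz(c,Z(466.5,181.5),.01),"ringW",onz(c,Z(313.5,329),.01),"capW",onz(c,Z(319,387),.088))
im=cv2.imread("pics/w6.png")
r=rect(c,im,(15,90,80),(32,255,255),.026,(230,70,345,190)); print(r[:2])
a=cv2.approxPolyDP(r[2],2,True)[:,0]; print([onz(c,v,.026).round(4) for v in a])
E
```

```text
ringB [0.46345542 0.29558671] ringW [0.46862893 0.36805502] capW [0.46984946 0.36492   ]
(((0.5237553119659424, 0.3299919068813324), (0.06531514972448349, 0.05116792023181915), 82.5688247680664), array([[0.49416247, 0.3009175 ],
       [0.5449006 , 0.29429972],
       [0.5533482 , 0.3590663 ],
       [0.50261   , 0.3656841 ]], dtype=float32))
[array([0.5443, 0.2979]), array([0.5519, 0.355 ]), array([0.5409, 0.3606]), array([0.5139, 0.3564]), array([0.5002, 0.3426]), array([0.4982, 0.3224]), array([0.5073, 0.3068]), array([0.5321, 0.296 ])]
```

Request:
step_arm([
  [[0.87, 0, 0], 0],
  [[0.87, 0, 0], 0],
  [[0.87, 0, 0], 0],
  [[0.87, 0, 0], 0],
  [[0.87, 0, 0], 0],
  [[0.87, 0, 0], 0],
  [[0.87, 0, 0], 0],
  [[0, 0, 0], 0],
  [[0, 0, 0], 0],
])

```text
time_s: 16.25
tcp_pos: [0.4692, 0.3651, 0.0576]
eef_rot: [107.9, 89.9, -121.1]
contact_force: [-1.0, -0.3, 0.5]
gripper_width: 0.0878
```

Request:
step_arm([
  [[0, 0, 0], 0],
  [[0, 0, 0], 0],
  [[0, 0, 0], 0],
  [[0, 0, 0], 0],
  [[0, 0, 0], 0],
  [[0, 0, 0], 0],
  [[0, 0, 0], 0],
  [[0, 0, 0], 0],
  [[0, 0, 0], 0],
], fingers=0.7, grip_force=12)

```text
time_s: 17.0
tcp_pos: [0.4693, 0.3659, 0.0579]
eef_rot: [101.3, 90.0, -127.6]
contact_force: [-0.5, -0.9, 0.7]
gripper_width: 0.0351
```

```bash
python3 - <<'E'
from h import *
p,R,s=tool(); print(p,s["time_s"],s["gripper_width"],s["contact_force"]); print(R[:,1:].T@(np.array([.464,.038,.18])-p)/.02, p[2])
E
```

```text
[0.46928433 0.36590191 0.05793519] 17.0 0.03512515639688578 [-0.51169006 -0.87679723  0.72723742]
[ 10.97569292 -12.1833816 ] 0.05793518839248468
```

Request:
step_arm([
  [[-0.3, 0, 0], 0],
  [[-0.6, 0, 0], 0],
  [[-0.8, 0, 0], 0],
  [[-0.8, 0, 0], 0],
  [[-0.8, 0, 0], 0],
  [[-0.8, 0, 0], 0],
  [[-0.8, 0, 0], 0],
  [[-0.7, 0, 0], 0],
  [[-0.4, 0, 0], 0],
  [[0, 0, 0], 0],
])

```text
time_s: 17.83
tcp_pos: [0.47, 0.3667, 0.1802]
eef_rot: [-81.1, 89.8, 50.0]
contact_force: [0.4, 0.9, 0.1]
gripper_width: 0.0351
```

Request:
step_arm([
  [[0, 0.28, -0.31], 0],
  [[0, 0.55, -0.61], 0],
  [[0, 0.58, -0.64], 0],
  [[0, 0.58, -0.64], 0],
  [[0, 0.58, -0.64], 0],
  [[0, 0.58, -0.64], 0],
  [[0, 0.58, -0.64], 0],
  [[0, 0.58, -0.64], 0],
  [[0, 0.58, -0.64], 0],
  [[0, 0.58, -0.64], 0],
  [[0, 0.58, -0.64], 0],
  [[0, 0.58, -0.64], 0],
  [[0, 0.58, -0.64], 0],
  [[0, 0.58, -0.64], 0],
  [[0, 0.58, -0.64], 0],
  [[0, 0.58, -0.64], 0],
  [[0, 0.58, -0.64], 0],
  [[0, 0.58, -0.64], 0],
  [[0, 0.58, -0.64], 0],
  [[0, 0.3, -0.38], 0],
])

```text
time_s: 19.5
tcp_pos: [0.4632, 0.0358, 0.178]
eef_rot: [46.9, 90.0, 178.0]
contact_force: [0.1, 0.5, -0.6]
gripper_width: 0.0354
```

```bash
python3 - <<'E'
from h import *
p,R,s=tool(); print(p,s["time_s"],s["gripper_width"],s["contact_force"]); print(R[:,1:].T@(np.array([.464,.038,.18])-p)/.02, p[2])
c=cam("wrist"); im=capture("wrist"); cv2.imwrite("pics/w7.png",im)
E
```

```text
[0.46319311 0.03579217 0.17800761] 19.5 0.035365908441108804 [ 0.05734521  0.5167166  -0.60089009]
[-0.10290756  0.05677613] 0.17800760520473577
```

View pics/w7.png

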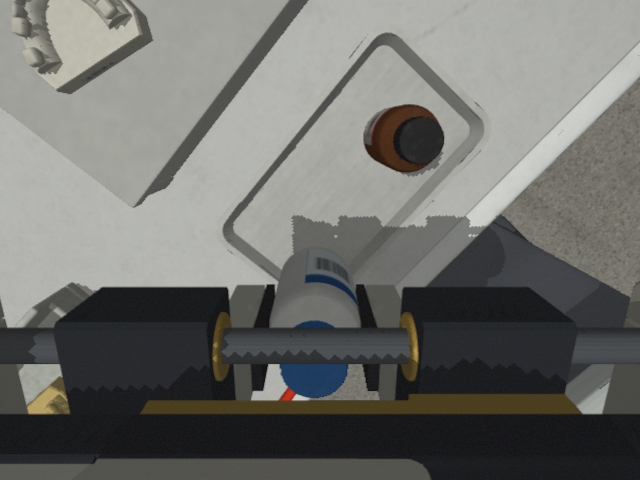

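Request:
step_arm([
  [[0.5, 0, 0], 0],
  [[0.9, 0, 0], 0],
  [[0.9, 0, 0], 0],
  [[0.9, 0, 0], 0],
  [[0.9, 0, 0], 0],
  [[0.9, 0, 0], 0],
  [[0.7, 0, 0], 0],
  [[0.4, 0, 0], 0],
  [[0.2, 0, 0], 0],
  [[0, 0, 0], 0],
  [[0, 0, 0], 0],
])

```text
time_s: 20.47
tcp_pos: [0.4642, 0.038, 0.0524]
eef_rot: [-120.0, 90.0, 11.1]
contact_force: [-0.1, 0.4, -0.7]
gripper_width: 0.0352
```

Request:
step_arm([
  [[0.04, 0, 0], 0],
  [[0, 0, 0], 0],
])

```text
time_s: 20.63
tcp_pos: [0.4643, 0.0381, 0.0518]
eef_rot: [-103.9, 89.9, 27.2]
contact_force: [0.2, -0.9, -0.6]
gripper_width: 0.0348
```

Request:
step_arm([
  [[0.06, 0, 0], 0],
  [[0, 0, 0], 0],
])

```text
time_s: 20.8
tcp_pos: [0.4639, 0.038, 0.0502]
eef_rot: [-101.0, 90.0, 30.1]
contact_force: [0.0, 0.0, -1.5]
gripper_width: 0.035
```

Request:
step_arm([
  [[0.04, 0, 0], 0],
  [[0, 0, 0], 0],
])

```text
time_s: 20.97
tcp_pos: [0.464, 0.038, 0.0495]
eef_rot: [-120.1, 90.0, 11.0]
contact_force: [-0.2, 1.3, 2.3]
gripper_width: 0.0352
```

Request:
step_arm([
  [[0, 0, 0], 0],
  [[0, 0, 0], 0],
  [[0, 0, 0], 0],
  [[0, 0, 0], 0],
  [[0, 0, 0], 0],
  [[0, 0, 0], 0],
  [[-0.5, 0, 0], 0],
  [[-0.9, 0, 0], 0],
  [[-0.9, 0, 0], 0],
  [[-0.9, 0, 0], 0],
  [[-0.9, 0, 0], 0],
  [[-0.9, 0, 0], 0],
  [[-0.9, 0, 0], 0],
], fingers=0)

```text
time_s: 22.05
tcp_pos: [0.4636, 0.0378, 0.1681]
eef_rot: [-25.9, 90.0, 105.1]
contact_force: [1.0, 1.3, -0.3]
gripper_width: 0.0875
```

Request:
step_arm([
  [[0, -0.74, 0.56], 0],
  [[0, -0.74, 0.56], 0],
  [[0, -0.74, 0.56], 0],
  [[0, -0.74, 0.57], 0],
  [[0, -0.74, 0.57], 0],
  [[0, -0.74, 0.57], 0],
  [[0, -0.74, 0.57], 0],
  [[0, -0.74, 0.57], 0],
  [[0, -0.74, 0.57], 0],
  [[0, -0.74, 0.57], 0],
  [[0, -0.74, 0.57], 0],
  [[0, -0.74, 0.57], 0],
  [[0, -0.74, 0.57], 0],
  [[0, -0.74, 0.57], 0],
  [[0, -0.74, 0.57], 0],
  [[0, -0.74, 0.57], 0],
])

```text
time_s: 23.38
tcp_pos: [0.523, 0.3324, 0.167]
eef_rot: [97.0, 90.0, -131.9]
contact_force: [-0.5, -0.1, -0.5]
gripper_width: 0.0878
```

Request:
step_arm([
  [[0, 0, 0], 1],
  [[0, 0, 0], 1],
  [[0, 0, 0], 1],
  [[0, 0, 0], 1],
  [[0, 0, 0], 1],
  [[0, 0, 0], 1],
  [[0, 0, 0], 1],
  [[0, 0, 0], 1],
  [[0, 0, 0], 0.07],
  [[0, 0, 0], 0],
  [[0, 0, 0], 0],
])

```text
time_s: 24.3
tcp_pos: [0.5228, 0.331, 0.167]
eef_rot: [149.3, 90.0, -127.8]
contact_force: [-0.7, 0.5, 0.1]
gripper_width: 0.0877
```

```bash
python3 - <<'E'
from h import *
c=cam("wrist"); im=capture("wrist"); cv2.imwrite("pics/w8.png",im)
np.savez("w8cam.npz",K=c[0],R=c[1],t=c[2]); p,R,s=tool(); print(p,s["time_s"],"theta",np.degrees(np.arctan2(R[1,2],R[0,2])))
print(R[:,1:].T@(np.array([.5237,.3297,.18])-p)/.02)
r=rect(c,im,(15,90,80),(32,255,255),.026,(200,70,450,290)); print(r[:2])
a=cv2.approxPolyDP(r[2],2,True)[:,0]; print([onz(c,v,.026).round(4) for v in a])
cv2.imwrite("pics/t8.png",capture("top"))
E
```

```text
[0.52279969 0.33087025 0.1670598 ] 24.35 theta 82.83563582844079
[-0.051915   -0.05251189]
(((0.5235938429832458, 0.32937756180763245), (0.06571035087108612, 0.05058366805315018), 81.41070556640625), array([[0.49367872, 0.30066824],
       [0.54369503, 0.29311353],
       [0.553509  , 0.35808688],
       [0.50349265, 0.3656416 ]], dtype=float32))
[array([0.5338, 0.2946]), array([0.5443, 0.297 ]), array([0.5522, 0.3544]), array([0.5399, 0.3601]), array([0.5141, 0.356 ]), array([0.5005, 0.3425]), array([0.4977, 0.3228]), array([0.5069, 0.306 ])]
```

View pics/w8.png

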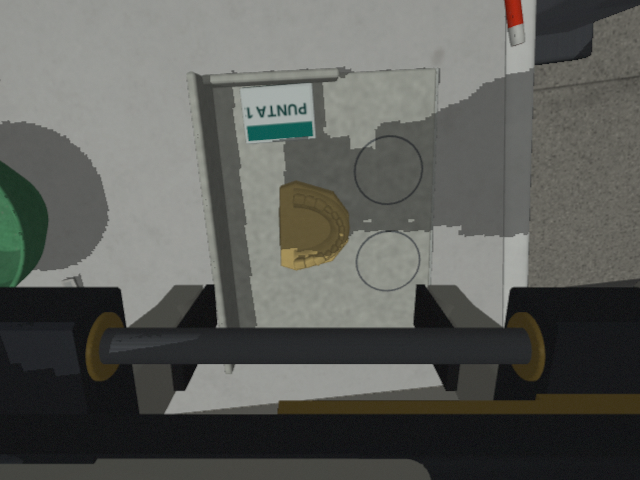

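View pics/t8.png

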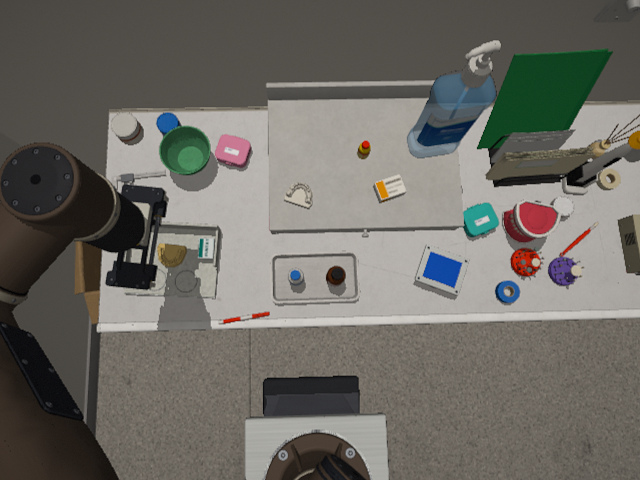

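Request:
step_arm([
  [[0.8, -0.05, -0.05], 0],
  [[0.9, 0, 0], 0],
  [[0.9, 0, 0], 0],
  [[0.9, 0, 0], 0],
  [[0, 0, 0], 0],
  [[0, 0, 0], 0],
], fingers=0.18)

```text
time_s: 24.9
tcp_pos: [0.5234, 0.329, 0.0966]
eef_rot: [150.7, 89.9, -126.5]
contact_force: [0.0, 0.1, 1.0]
gripper_width: 0.0724
```

```bash
python3 - <<'E'
from h import *
c=cam("wrist"); im=capture("wrist"); cv2.imwrite("pics/w9.png",im)
np.savez("w9cam.npz",K=c[0],R=c[1],t=c[2]); p,R,s=tool(); print(p,s["time_s"],s["gripper_width"],"theta",np.degrees(np.arctan2(R[1,2],R[0,2])))
r=rect(c,im,(15,90,40),(32,255,255),.026,(200,70,450,330)); print(r[:2])
a=cv2.approxPolyDP(r[2],2,True)[:,0]; print([onz(c,v,.026).round(4) for v in a])
E
```

```text
[0.52395175 0.32959978 0.09769289] 24.95 0.07153126025299185 theta 82.72698973133846
(((0.5234760642051697, 0.32852253317832947), (0.06908416748046875, 0.05116492509841919), 82.96363067626953), array([[0.49385488, 0.29737443],
       [0.54463446, 0.29110676],
       [0.55309725, 0.35967064],
       [0.50231767, 0.3659383 ]], dtype=float32))
[array([0.5322, 0.2926]), array([0.5429, 0.2946]), array([0.5444, 0.2967]), array([0.552 , 0.3551]), array([0.5398, 0.3613]), array([0.5246, 0.36  ]), array([0.5182, 0.3562]), array([0.5141, 0.3561]), array([0.5003, 0.342 ]), array([0.4981, 0.3306]), array([0.4981, 0.3193]), array([0.5076, 0.3031])]
```

View pics/w9.png

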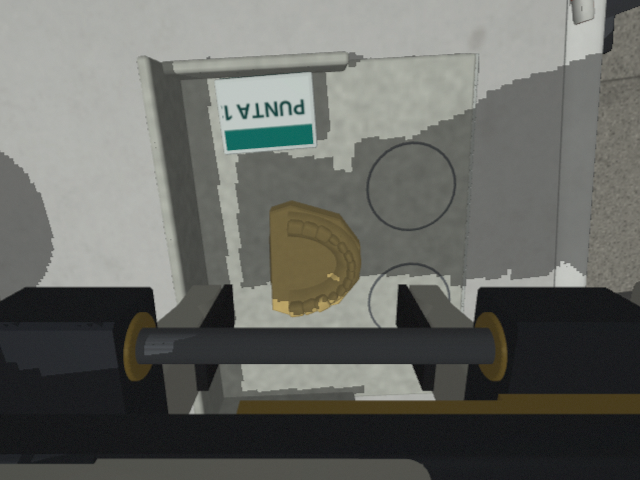

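Request:
step_arm([
  [[0.9, 0, 0], 0],
  [[0.9, 0, 0], 0],
  [[0.9, 0, 0], 0],
  [[0.4, 0, 0], 0],
  [[0.15, 0, 0], 0],
  [[0, 0, 0], 0],
  [[0, 0, 0], 0],
])

```text
time_s: 25.53
tcp_pos: [0.5243, 0.33, 0.0334]
eef_rot: [-43.5, 89.9, 39.2]
contact_force: [-0.1, 0.3, 0.4]
gripper_width: 0.0717
```

```bash
python3 - <<'E'
from h import *
p,R,s=tool(); print(p,s["contact_force"])
E
```

```text
[0.52429493 0.3300187  0.03340158] [-0.12243259  0.31369473  0.44238276]
```

Request:
step_arm([
  [[0.05, 0, 0], 0],
  [[0, 0, 0], 0],
  [[0, 0, 0], 0],
  [[0, 0, 0], 0],
  [[0, 0, 0], 0],
  [[0, 0, 0], 0],
  [[0, 0, 0], 0],
  [[0, 0, 0], 0],
], fingers=0.6, grip_force=25)

```text
time_s: 26.2
tcp_pos: [0.5238, 0.3296, 0.0317]
eef_rot: [-45.3, 90.0, 37.3]
contact_force: [-1.6, 0.3, 5.0]
gripper_width: 0.0511
```

```bash
python3 - <<'E'
from h import *
p,R,s=tool(); print(p,s["contact_force"],s["gripper_width"])
c=cam("wrist"); im=capture("wrist"); cv2.imwrite("pics/w10.png",im)
E
```

```text
[0.52382172 0.32962579 0.03169841] [-1.5791248   0.3429036   4.95035015] 0.05109045240111786
```

View pics/w10.png

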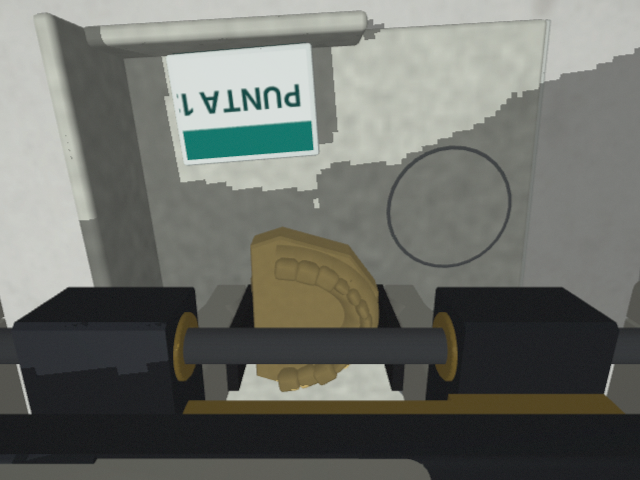

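Request:
step_arm([
  [[-0.2, 0, 0], 0],
  [[-0.4, 0, 0], 0],
  [[-0.7, 0, 0], 0],
  [[-0.9, 0, 0], 0],
  [[-0.9, 0, 0], 0],
  [[-0.9, 0, 0], 0],
  [[-0.9, 0, 0], 0],
  [[-0.9, 0, 0], 0],
  [[-0.5, 0, 0], 0],
  [[0, 0, 0], 0.6],
  [[0, 0, 0], 0.6],
  [[0, 0, 0], 0.6],
  [[0, 0, 0], 0.6],
  [[0, 0, 0], 0],
  [[0, 0, 0], 0],
])

```text
time_s: 27.5
tcp_pos: [0.5235, 0.3293, 0.157]
eef_rot: [144.3, 90.0, -147.4]
contact_force: [-0.9, 0.8, -0.1]
gripper_width: 0.0512
```

```bash
python3 - <<'E'
from h import *
p,R,s=tool(); print(p,s["contact_force"],s["gripper_width"],"theta",np.degrees(np.arctan2(R[1,2],R[0,2])))
print(R[:,1:].T@(np.array([.4743,-.3015,.18])-p)/.02)
E
```

```text
[0.52349411 0.32927812 0.15703035] [-0.8808805   0.7649691  -0.08389932] 0.051159405979753186 theta 68.37016708852721
[ -9.33873494 -30.22513348]
```

Request:
step_arm([
  [[0, -0.13, -0.43], 0],
  [[0, -0.267, -0.864], 0],
  [[0, -0.267, -0.864], 0],
  [[0, -0.267, -0.864], 0],
  [[0, -0.267, -0.864], 0],
  [[0, -0.267, -0.864], 0],
  [[0, -0.267, -0.864], 0],
  [[0, -0.267, -0.864], 0],
  [[0, -0.267, -0.864], 0],
  [[0, -0.267, -0.864], 0],
  [[0, -0.267, -0.864], 0],
  [[0, -0.267, -0.864], 0],
  [[0, -0.267, -0.864], 0],
  [[0, -0.267, -0.864], 0],
  [[0, -0.267, -0.864], 0],
  [[0, -0.267, -0.864], 0],
  [[0, -0.267, -0.864], 0],
  [[0, -0.267, -0.864], 0],
])

```text
time_s: 29.0
tcp_pos: [0.4979, 0.0121, 0.1573]
eef_rot: [-49.4, 90.0, 18.9]
contact_force: [0.2, -0.1, -0.2]
gripper_width: 0.0514
```

Request:
step_arm([
  [[0, -0.267, -0.864], 0],
  [[0, -0.267, -0.864], 0],
  [[0, -0.267, -0.864], 0],
  [[0, -0.267, -0.864], 0],
  [[0, -0.267, -0.864], 0],
  [[0, -0.267, -0.864], 0],
  [[0, -0.267, -0.864], 0],
  [[0, -0.267, -0.864], 0],
  [[0, -0.267, -0.864], 0],
  [[0, -0.267, -0.864], 0],
  [[0, -0.267, -0.864], 0],
  [[0, -0.267, -0.864], 0],
  [[0, -0.267, -0.864], 0],
  [[0, -0.267, -0.864], 0],
  [[0, -0.267, -0.864], 0],
  [[0, -0.267, -0.864], 0],
  [[0, -0.267, -0.864], 0],
  [[0, -0.13, -0.43], 0],
  [[0, 0, 0], 0],
  [[0, 0, 0], 0],
])

```text
time_s: 30.67
tcp_pos: [0.4724, -0.302, 0.157]
eef_rot: [76.1, 90.0, 144.3]
contact_force: [-0.2, 1.1, -2.4]
gripper_width: 0.0509
```

```bash
python3 - <<'E'
from h import *
c=cam("wrist"); im=capture("wrist"); cv2.imwrite("pics/w11.png",im)
np.savez("w11cam.npz",K=c[0],R=c[1],t=c[2])
p,R,s=tool(); print(p,s["contact_force"],s["gripper_width"],"theta",np.degrees(np.arctan2(R[1,2],R[0,2])))
print(R[:,1:].T@(np.array([.4743,-.3015,.18])-p)/.02)
E
```

```text
[ 0.4726655  -0.30149978  0.1570714 ] [ 0.11098661 -1.42678343 -0.07662259] 0.051167506681528994 theta 68.22158205470105
[-0.0756613   0.03050535]
```

View pics/w11.png

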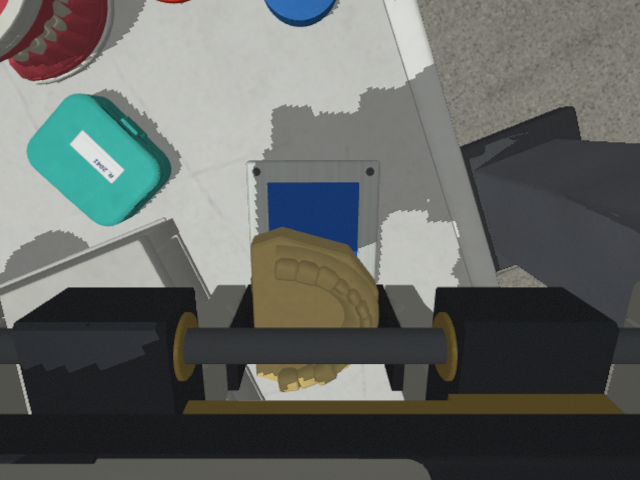

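```bash
python3 - <<'E'
from h import *
f=np.load("w11cam.npz"); c=(f["K"],f["R"],f["t"])
p=np.array([.4727,-.3015]); th=np.radians(68.25); Y=np.array([-np.sin(th),np.cos(th)]); Z=np.array([np.cos(th),np.sin(th)])
for q,z in [((268,183),.034),((358.5,183),.034),((266.5,240),.034),((359,240),.034),((257,171),.032),((370,171),.032)]:
    w=onz(c,q,z); print(w.round(4),"tool y,z mm",((w-p)@Y*1e3).round(1),((w-p)@Z*1e3).round(1))
E
```

```text
[ 0.4878 -0.3482] tool y,z mm -31.4 -37.8
[ 0.4315 -0.3256] tool y,z mm 29.3 -37.7
[ 0.5049 -0.3121] tool y,z mm -33.8 2.1
[ 0.4448 -0.288 ] tool y,z mm 30.9 2.2
[ 0.4918 -0.3581] tool y,z mm -38.7 -45.5
[ 0.4215 -0.33  ] tool y,z mm 37.0 -45.4
```

Request:
step_arm([
  [[0.4, -0.07, 0.03], 0],
  [[0.8, 0, 0], 0],
  [[0.9, 0, 0], 0],
  [[0.9, 0, 0], 0],
  [[0.8, 0, 0], 0],
  [[0.6, 0, 0], 0],
  [[0.3, 0, 0], 0],
  [[0.2, 0, 0], 0],
  [[0, 0, 0], 0],
  [[0, 0, 0], 0],
])

```text
time_s: 31.55
tcp_pos: [0.4751, -0.3013, 0.0595]
eef_rot: [-97.1, 90.0, -28.8]
contact_force: [0.6, 0.4, -0.5]
gripper_width: 0.051
```

Request:
step_arm([
  [[0.05, 0, 0], 0],
  [[0, 0, 0], 0],
])

```text
time_s: 31.72
tcp_pos: [0.4752, -0.3015, 0.0588]
eef_rot: [-83.0, 89.9, -14.7]
contact_force: [0.5, -0.4, -0.6]
gripper_width: 0.0517
```

Request:
step_arm([
  [[0.1, 0.04, 0], 0],
  [[0, 0, 0], 0],
])

```text
time_s: 31.88
tcp_pos: [0.4738, -0.3011, 0.0562]
eef_rot: [-57.1, 90.0, 11.1]
contact_force: [-0.5, 0.1, -0.8]
gripper_width: 0.0511
```

Request:
step_arm([
  [[0.05, 0, 0], 0],
  [[0, 0, 0], 0],
])

```text
time_s: 32.05
tcp_pos: [0.474, -0.3012, 0.0557]
eef_rot: [-112.6, 90.0, -44.3]
contact_force: [-1.5, 1.0, 5.2]
gripper_width: 0.0513
```

Request:
step_arm([
  [[0, 0, 0], 0],
  [[0, 0, 0], 0],
  [[0, 0, 0], 0],
  [[0, 0, 0], 0],
  [[0, 0, 0], 0],
  [[-0.3, 0, 0], 0],
  [[-0.8, 0, 0], 0],
  [[-0.9, 0, 0], 0],
  [[-0.9, 0, 0], 0],
  [[-0.9, 0, 0], 0],
  [[-0.9, 0, 0], 0],
  [[-0.9, 0, 0], 0],
  [[-0.6, 0, 0], 0],
  [[0, 0, 0], 0],
  [[0, 0, 0], 0],
], fingers=0.1)

```text
time_s: 33.3
tcp_pos: [0.4743, -0.3011, 0.18]
eef_rot: [-77.2, 89.9, -8.9]
contact_force: [0.1, 0.1, -0.1]
gripper_width: 0.079
```

```bash
python3 - <<'E'
from h import *
c=cam("wrist"); im=capture("wrist"); cv2.imwrite("pics/w12.png",im)
np.savez("w12cam.npz",K=c[0],R=c[1],t=c[2])
p,R,s=tool(); print(p,s["contact_force"],s["gripper_width"],s["joints"].round(1))
r=rect(c,im,(15,90,40),(32,255,255),.05,(200,70,450,330)); print(r[:2])
a=cv2.approxPolyDP(r[2],2,True)[:,0]; print([onz(c,v,.05).round(4) for v in a])
b=rect(c,im,(100,150,40),(130,255,255),.034,(200,70,450,330)); print(b[:2])
E
```

```text
[ 0.47374867 -0.30095557  0.17901575] [ 0.23703156 -0.56663482 -0.2902532 ] 0.07922737610347988 [-12.5  13.  -19.2  -0.  -57.8  -9.3]
(((0.47360965609550476, -0.30247223377227783), (0.06721898913383484, 0.05069948360323906), 69.71344757080078), array([[ 0.4381794 , -0.3252078 ],
       [ 0.48573402, -0.3427861 ],
       [ 0.5090399 , -0.27973667],
       [ 0.4614853 , -0.26215836]], dtype=float32))
[array([ 0.4738, -0.3384]), array([ 0.4847, -0.339 ]), array([ 0.4975, -0.3109]), array([ 0.5076, -0.2837]), array([ 0.4981, -0.2757]), array([ 0.4707, -0.2732]), array([ 0.4545, -0.2833]), array([ 0.4491, -0.2956]), array([ 0.447 , -0.3034]), array([ 0.4525, -0.3224])]
(((0.4740753471851349, -0.3011934459209442), (0.07620742172002792, 0.061191342771053314), 68.25691986083984), array([[ 0.4315411 , -0.3252522 ],
       [ 0.48837894, -0.34792027],
       [ 0.5166096 , -0.2771347 ],
       [ 0.45977175, -0.25446662]], dtype=float32))
```

View pics/w12.png

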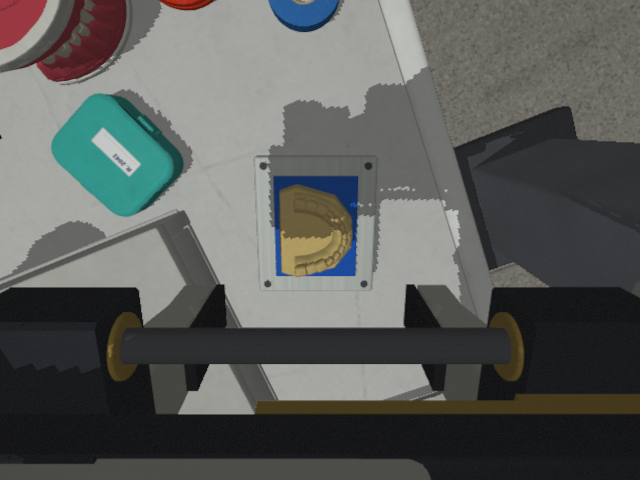

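Request:
step_arm([
  [[0, 0.375, 0.864], 0],
  [[0, 0.375, 0.864], 0],
  [[0, 0.375, 0.864], 0],
  [[0, 0.375, 0.864], 0],
  [[0, 0.375, 0.864], 0],
  [[0, 0.375, 0.864], 0],
  [[0, 0.375, 0.864], 0],
  [[0, 0.375, 0.864], 0],
  [[0, 0.375, 0.864], 0],
  [[0, 0.375, 0.864], 0],
  [[0, 0.375, 0.864], 0],
  [[0, 0.375, 0.864], 0],
  [[0, 0.375, 0.864], 0],
  [[0, 0.375, 0.864], 0],
  [[0, 0.375, 0.864], 0],
  [[0, 0.375, 0.864], 0],
  [[0, 0.375, 0.864], 0],
  [[0, 0.375, 0.864], 0],
], fingers=0)

```text
time_s: 34.85
tcp_pos: [0.463, 0.0384, 0.1781]
eef_rot: [134.7, 89.9, -157.1]
contact_force: [0.2, 0.4, 0.2]
gripper_width: 0.0879
```

Request:
step_arm([
  [[0, 0, 0], -0.95],
  [[0, 0, 0], -0.95],
  [[0, 0, 0], -0.95],
  [[0, 0, 0], -0.95],
  [[0, 0, 0], -0.95],
  [[0, 0, 0], -0.95],
  [[0, 0, 0], -0.95],
  [[0, 0, 0], -0.95],
  [[0, 0, 0], -0.95],
  [[0, 0, 0], -0.95],
  [[0, 0, 0], -0.95],
  [[0, 0, 0], 0],
  [[0, 0, 0], 0],
])

```text
time_s: 35.93
tcp_pos: [0.4632, 0.0376, 0.1783]
eef_rot: [71.4, 89.9, -157.8]
contact_force: [0.0, 0.8, 1.3]
gripper_width: 0.0877
```

```bash
python3 - <<'E'
from h import *
c=cam("wrist"); im=capture("wrist"); cv2.imwrite("pics/w13.png",im)
p,R,s=tool(); print(p,s["time_s"],s["gripper_width"],"theta",np.degrees(np.arctan2(R[1,2],R[0,2])))
print(R[:,1:].T@(np.array([.464,.038,.18])-p)/.02, proj(c,[.464,.038,.080]))
b=rect(c,im,(100,150,40),(130,255,255),.080,(250,150,400,330)); print(cv2.minEnclosingCircle(b[3]),b[2].mean(0))
E
```

```text
[0.46338518 0.03762571 0.17854813] 35.9833 0.08741626999066314 theta 130.7641420071054
[-0.03541697 -0.00587172] [315.56201105 247.80102152]
((0.4662533700466156, 0.038570936769247055), 0.012128702364861965) [[313.15151515 246.07070707]]
```

View pics/w13.png

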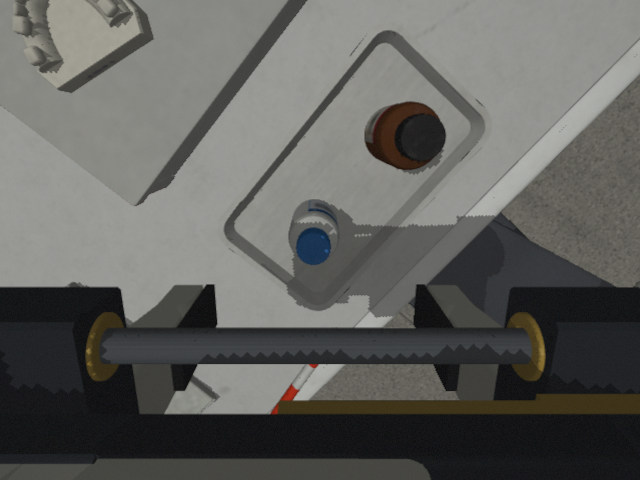

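Request:
step_arm([
  [[0.9, -0.03, 0], 0],
  [[0.9, 0, 0], 0],
  [[0.9, 0, 0], 0],
  [[0.9, 0, 0], 0],
  [[0.9, 0, 0], 0],
  [[0.9, 0, 0], 0],
  [[0.7, 0, 0], 0],
  [[0.3, 0, 0], 0],
  [[0, 0, 0], 0],
  [[0, 0, 0], 0],
])

```text
time_s: 36.82
tcp_pos: [0.4643, 0.0382, 0.0513]
eef_rot: [94.1, 90.0, -135.0]
contact_force: [-0.3, -0.5, 0.4]
gripper_width: 0.0875
```

Request:
step_arm([
  [[0, 0, 0], 0],
  [[0, 0, 0], 0],
  [[0, 0, 0], 0],
  [[0, 0, 0], 0],
  [[0, 0, 0], 0],
  [[0, 0, 0], 0],
  [[0, 0, 0], 0],
  [[0, 0, 0], 0],
  [[0, 0, 0], 0],
], fingers=0.7, grip_force=12)

```text
time_s: 37.57
tcp_pos: [0.4642, 0.0382, 0.0511]
eef_rot: [70.3, 90.0, -158.7]
contact_force: [-0.4, 0.4, 0.8]
gripper_width: 0.0351
```

```bash
python3 - <<'E'
from h import *
p,R,s=tool(); print(p,s["time_s"],s["gripper_width"],"theta",np.degrees(np.arctan2(R[1,2],R[0,2])))
print(R[:,1:].T@(np.array([.4693,.3664,.18])-p)/.02)
E
```

```text
[0.46416733 0.03817676 0.05114581] 37.5667 0.03507253676124464 theta 130.96707216819283
[-10.95282184  12.2237813 ]
```

Request:
step_arm([
  [[-0.3, 0, 0], 0],
  [[-0.6, 0, 0], 0],
  [[-0.8, 0, 0], 0],
  [[-0.8, 0, 0], 0],
  [[-0.8, 0, 0], 0],
  [[-0.8, 0, 0], 0],
  [[-0.8, 0, 0], 0],
  [[-0.7, 0, 0], 0],
  [[-0.4, 0, 0], 0],
  [[0, 0, 0], 0],
])

```text
time_s: 38.4
tcp_pos: [0.4651, 0.0385, 0.173]
eef_rot: [-108.0, 89.8, 23.0]
contact_force: [0.6, -0.2, -1.0]
gripper_width: 0.0346
```

Request:
step_arm([
  [[0, -0.29, 0.32], 0],
  [[0, -0.576, 0.643], 0],
  [[0, -0.576, 0.643], 0],
  [[0, -0.576, 0.643], 0],
  [[0, -0.576, 0.643], 0],
  [[0, -0.576, 0.643], 0],
  [[0, -0.576, 0.643], 0],
  [[0, -0.576, 0.643], 0],
  [[0, -0.576, 0.643], 0],
  [[0, -0.576, 0.643], 0],
  [[0, -0.576, 0.643], 0],
  [[0, -0.576, 0.643], 0],
  [[0, -0.576, 0.643], 0],
  [[0, -0.576, 0.643], 0],
  [[0, -0.576, 0.643], 0],
  [[0, -0.576, 0.643], 0],
  [[0, -0.576, 0.643], 0],
  [[0, -0.576, 0.643], 0],
  [[0, -0.576, 0.643], 0],
  [[0, -0.29, 0.32], 0],
])

```text
time_s: 40.07
tcp_pos: [0.4695, 0.3687, 0.1711]
eef_rot: [-92.9, 90.0, 38.2]
contact_force: [1.4, 0.6, -1.5]
gripper_width: 0.0346
```

Request:
step_arm([
  [[0, 0, 0], 0],
  [[0, 0, 0], 0],
])

```text
time_s: 40.23
tcp_pos: [0.4692, 0.3665, 0.1708]
eef_rot: [100.3, 90.0, -128.7]
contact_force: [-0.8, -0.2, -1.2]
gripper_width: 0.0353
```

```bash
python3 - <<'E'
from h import *
c=cam("wrist"); im=capture("wrist"); cv2.imwrite("pics/w14.png",im)
p,R,s=tool(); print(p,s["time_s"],s["gripper_width"],"theta",np.degrees(np.arctan2(R[1,2],R[0,2])))
print(R[:,1:].T@(np.array([.4693,.3664,.18])-p)/.02)
E
```

```text
[0.46917238 0.36592897 0.17088059] 40.2833 0.03513754730524614 theta 130.96842080786323
[-0.01989938  0.01355511]
```

View pics/w14.png

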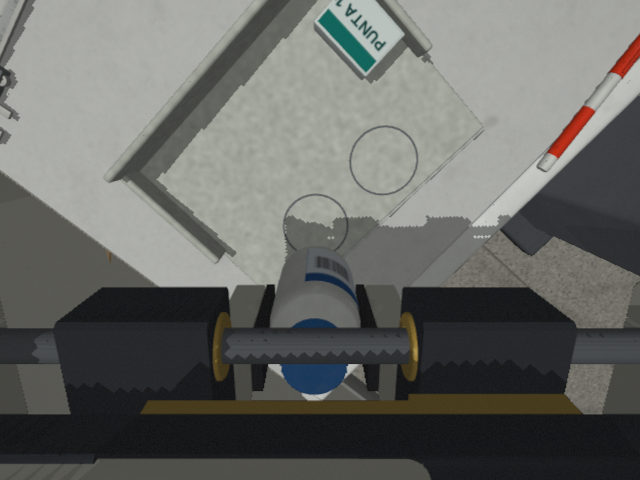

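Request:
step_arm([
  [[0.5, -0.02, 0.01], 0],
  [[0.9, 0, 0], 0],
  [[0.9, 0, 0], 0],
  [[0.9, 0, 0], 0],
  [[0.9, 0, 0], 0],
  [[0.7, 0, 0], 0],
  [[0.4, 0, 0], 0],
  [[0.2, 0, 0], 0],
  [[0, 0, 0], 0],
  [[0, 0, 0], 0],
])

```text
time_s: 41.12
tcp_pos: [0.4699, 0.3667, 0.0636]
eef_rot: [-92.9, 90.0, 38.0]
contact_force: [0.4, 0.4, -0.8]
gripper_width: 0.0346
```

Request:
step_arm([
  [[0.07, 0, 0], 0],
  [[0, 0, 0], 0],
  [[0, 0, 0], 0],
])

```text
time_s: 41.37
tcp_pos: [0.4697, 0.3669, 0.0624]
eef_rot: [-75.5, 89.9, 55.5]
contact_force: [0.4, -0.7, -1.2]
gripper_width: 0.0352
```

Request:
step_arm([
  [[0.12, 0, 0], 0],
  [[0, 0, 0], 0],
  [[0, 0, 0], 0],
])

```text
time_s: 41.62
tcp_pos: [0.4697, 0.3669, 0.0596]
eef_rot: [-81.3, 90.0, 49.7]
contact_force: [-0.6, 0.2, 0.5]
gripper_width: 0.0352
```

Request:
step_arm([
  [[0.04, 0, 0], 0],
  [[0, 0, 0], 0],
])

```text
time_s: 41.78
tcp_pos: [0.4698, 0.3669, 0.0595]
eef_rot: [-96.8, 90.0, 34.2]
contact_force: [-1.1, -0.9, 6.4]
gripper_width: 0.035
```

Request:
step_arm([
  [[0, 0, 0], 0],
  [[0, 0, 0], 0],
  [[0, 0, 0], 0],
  [[0, 0, 0], 0],
  [[0, 0, 0], 0],
  [[0, 0, 0], 0],
  [[-0.5, 0, 0], 0],
  [[-0.9, 0, 0], 0],
  [[-0.9, 0, 0], 0],
  [[-0.9, 0, 0], 0],
  [[-0.9, 0, 0], 0],
  [[-0.9, 0, 0], 0],
  [[-0.9, 0, 0], 0],
  [[0, 0, 0], 0],
  [[0, 0, 0], 0],
], fingers=0)

```text
time_s: 43.03
tcp_pos: [0.4699, 0.3671, 0.1784]
eef_rot: [-75.6, 89.8, 55.4]
contact_force: [0.1, -0.5, -0.7]
gripper_width: 0.0876
```

```bash
python3 - <<'E'
from h import *
c=cam("wrist"); im=capture("wrist"); cv2.imwrite("pics/w15.png",im)
cv2.imwrite("pics/w15z.png",cv2.resize(im[80:340,180:440],None,fx=2.3,fy=2.3,interpolation=2))
p,R,s=tool(); print(p,s["time_s"],s["gripper_width"])
print(R[:,1:].T@(np.array([.4646,-.053,.18])-p)/.02)
Zm=lambda u,v:(180+u/2.3,80+v/2.3)
print(proj(c,[.4698,.3669,.088]))
b=rect(c,im,(100,150,40),(130,255,255),.088,(250,150,400,330)); print(cv2.minEnclosingCircle(b[3]))
E
```

```text
[0.46945513 0.36660605 0.17718602] 43.0833 0.08765879270844336
[ 13.93558763 -15.68518481]
[317.9944545  251.77404302]
((0.4716421961784363, 0.3671405613422394), 0.012052417732775211)
```

View pics/w15z.png

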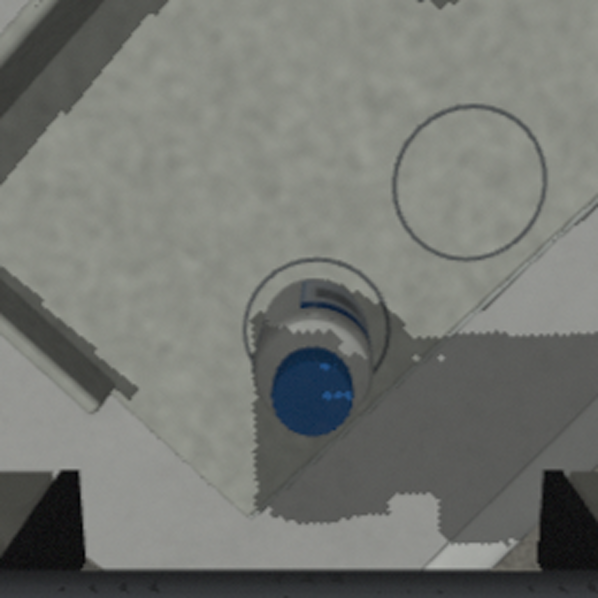

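Request:
step_arm([
  [[0.9, 0.1, 0], 0],
  [[0.9, 0, 0], 0],
  [[0.9, 0, 0], 0],
  [[0.9, 0, 0], 0],
  [[0.9, 0, 0], 0],
  [[0.9, 0, 0], 0],
  [[0.4, 0, 0], 0],
  [[0, 0, 0], 0],
  [[0, 0, 0], 0],
])

```text
time_s: 43.83
tcp_pos: [0.4679, 0.365, 0.0602]
eef_rot: [112.5, 89.9, -116.5]
contact_force: [-0.6, 0.2, 0.5]
gripper_width: 0.0879
```

Request:
step_arm([
  [[0, 0, 0], 0],
  [[0, 0, 0], 0],
  [[0, 0, 0], 0],
  [[0, 0, 0], 0],
  [[0, 0, 0], 0],
  [[0, 0, 0], 0],
  [[0, 0, 0], 0],
  [[0, 0, 0], 0],
  [[0, 0, 0], 0],
], fingers=0.7, grip_force=6)

```text
time_s: 44.58
tcp_pos: [0.4681, 0.3654, 0.0606]
eef_rot: [-84.1, 90.0, 46.9]
contact_force: [0.4, 0.3, 1.4]
gripper_width: 0.0351
```

Request:
step_arm([
  [[0, 0, 0], 0],
  [[0, 0, 0], 0],
  [[0, 0, 0], 0],
  [[0, 0, 0], 0],
  [[0, 0, 0], 0],
  [[0, 0, 0], 0],
  [[-0.5, 0, 0], 0],
  [[-0.9, 0, 0], 0],
  [[-0.9, 0, 0], 0],
  [[-0.9, 0, 0], 0],
  [[-0.9, 0, 0], 0],
  [[-0.9, 0, 0], 0],
  [[-0.9, 0, 0], 0],
  [[0, 0, 0], 0],
  [[0, 0, 0], 0],
], fingers=0)

```text
time_s: 45.83
tcp_pos: [0.4684, 0.3658, 0.1805]
eef_rot: [-75.6, 89.8, 55.3]
contact_force: [0.6, 0.4, -0.4]
gripper_width: 0.0878
```

```bash
python3 - <<'E'
from h import *
c=cam("wrist"); im=capture("wrist"); cv2.imwrite("pics/w16.png",im)
cv2.imwrite("pics/w16z.png",cv2.resize(im[80:340,180:440],None,fx=2.3,fy=2.3,interpolation=2))
p,R,s=tool(); print(p,s["time_s"],s["gripper_width"])
print(R[:,1:].T@(np.array([.4646,-.053,.18])-p)/.02)
b=rect(c,im,(100,150,40),(130,255,255),.088,(250,150,400,330)); print(cv2.minEnclosingCircle(b[3]))
E
```

```text
[0.46795729 0.36530812 0.17924149] 45.8833 0.08752136523306826
[ 13.83782653 -15.68422212]
((0.47020506858825684, 0.36599570512771606), 0.012056772597134113)
```

View pics/w16z.png

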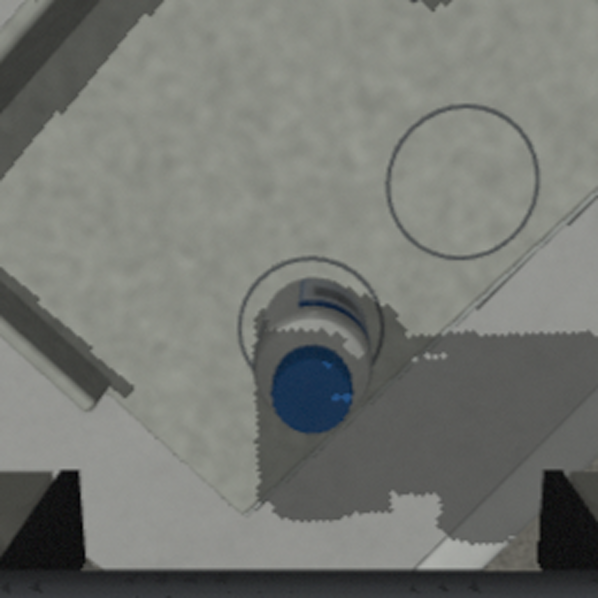

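Request:
step_arm([
  [[0, 0.63, -0.713], 0],
  [[0, 0.63, -0.713], 0],
  [[0, 0.63, -0.713], 0],
  [[0, 0.63, -0.713], 0],
  [[0, 0.63, -0.713], 0],
  [[0, 0.63, -0.713], 0],
  [[0, 0.63, -0.713], 0],
  [[0, 0.63, -0.713], 0],
  [[0, 0.63, -0.713], 0],
  [[0, 0.63, -0.713], 0],
  [[0, 0.63, -0.713], 0],
  [[0, 0.63, -0.713], 0],
  [[0, 0.63, -0.713], 0],
  [[0, 0.63, -0.713], 0],
  [[0, 0.63, -0.713], 0],
  [[0, 0.63, -0.713], 0],
  [[0, 0.63, -0.713], 0],
  [[0, 0.63, -0.713], 0],
  [[0, 0.63, -0.713], 0],
  [[0, 0.63, -0.713], 0],
])

```text
time_s: 47.55
tcp_pos: [0.4641, -0.0172, 0.1787]
eef_rot: [-110.9, 90.0, 20.1]
contact_force: [-0.0, -0.4, -0.2]
gripper_width: 0.0874
```

Request:
step_arm([
  [[0, 0.62, -0.71], 0],
  [[0, 0.62, -0.71], 0],
  [[0, 0, 0], 0],
  [[0, 0, 0], 0],
])

```text
time_s: 47.88
tcp_pos: [0.464, -0.0546, 0.1786]
eef_rot: [-96.7, 90.0, 34.1]
contact_force: [-0.2, 0.7, 0.4]
gripper_width: 0.0877
```

```bash
python3 - <<'E'
from h import *
c=cam("wrist"); im=capture("wrist"); cv2.imwrite("pics/w17.png",im)
p,R,s=tool(); print(p,s["time_s"],s["gripper_width"])
print(R[:,1:].T@(np.array([.4646,-.053,.18])-p)/.02, proj(c,[.4646,-.053,.094]))
E
```

```text
[ 0.46418305 -0.0539252   0.17865579] 47.9333 0.08769046237291078
[-0.04605597  0.0213372 ] [314.74292072 256.23251444]
```

View pics/w17.png

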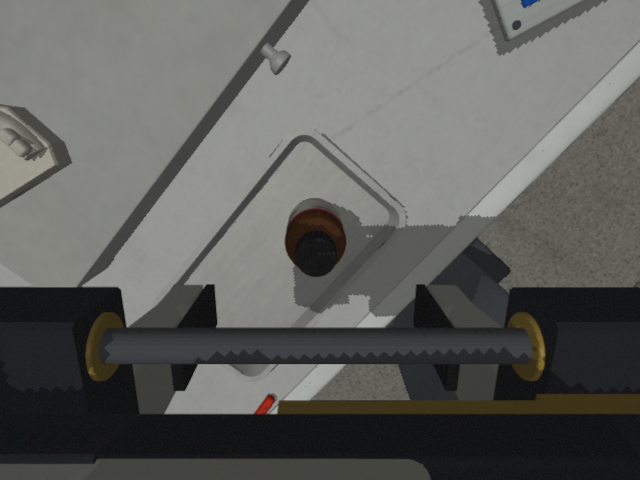

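Request:
step_arm([
  [[0.9, -0.03, 0.02], 0],
  [[0.9, 0, 0], 0],
  [[0.9, 0, 0], 0],
  [[0.9, 0, 0], 0],
  [[0.9, 0, 0], 0],
  [[0.9, 0, 0], 0],
  [[0.5, 0, 0], 0],
  [[0, 0, 0], 0],
  [[0, 0, 0], 0],
])

```text
time_s: 48.68
tcp_pos: [0.4646, -0.0521, 0.0604]
eef_rot: [71.3, 89.9, -157.7]
contact_force: [0.0, -0.4, 1.3]
gripper_width: 0.0875
```

Request:
step_arm([
  [[0, 0, 0], 0],
  [[0, 0, 0], 0],
  [[0, 0, 0], 0],
  [[0, 0, 0], 0],
  [[0, 0, 0], 0],
  [[0, 0, 0], 0],
  [[0, 0, 0], 0],
  [[0, 0, 0], 0],
  [[0, 0, 0], 0],
], fingers=0.65, grip_force=15)

```text
time_s: 49.43
tcp_pos: [0.4648, -0.0524, 0.0606]
eef_rot: [77.9, 90.0, -151.1]
contact_force: [-0.7, -0.2, 0.9]
gripper_width: 0.0413
```

```bash
python3 - <<'E'
from h import *
p,R,s=tool(); print(p,s["time_s"],s["gripper_width"])
print(R[:,1:].T@(np.array([.4622,.2958,.18])-p)/.02)
E
```

```text
[ 0.4647613  -0.05235506  0.06057298] 49.4333 0.041277168575796545
[-11.31467258  13.22899129]
```

Request:
step_arm([
  [[-0.3, 0, 0], 0],
  [[-0.6, 0, 0], 0],
  [[-0.8, 0, 0], 0],
  [[-0.8, 0, 0], 0],
  [[-0.8, 0, 0], 0],
  [[-0.8, 0, 0], 0],
  [[-0.8, 0, 0], 0],
  [[-0.7, 0, 0], 0],
  [[-0.4, 0, 0], 0],
  [[0, 0, 0], 0],
])

```text
time_s: 50.27
tcp_pos: [0.4657, -0.0521, 0.1824]
eef_rot: [-118.2, 89.8, 12.8]
contact_force: [0.5, 0.6, -1.1]
gripper_width: 0.0408
```

Request:
step_arm([
  [[0, -0.3, 0.35], 0],
  [[0, -0.595, 0.696], 0],
  [[0, -0.595, 0.696], 0],
  [[0, -0.595, 0.696], 0],
  [[0, -0.595, 0.696], 0],
  [[0, -0.595, 0.696], 0],
  [[0, -0.595, 0.696], 0],
  [[0, -0.595, 0.696], 0],
  [[0, -0.595, 0.696], 0],
  [[0, -0.595, 0.696], 0],
  [[0, -0.595, 0.696], 0],
  [[0, -0.595, 0.696], 0],
  [[0, -0.595, 0.696], 0],
  [[0, -0.595, 0.696], 0],
  [[0, -0.595, 0.696], 0],
  [[0, -0.595, 0.696], 0],
  [[0, -0.595, 0.696], 0],
  [[0, -0.595, 0.696], 0],
  [[0, -0.595, 0.696], 0],
  [[0, -0.3, 0.35], 0],
])

```text
time_s: 51.93
tcp_pos: [0.4622, 0.2982, 0.1801]
eef_rot: [119.5, 90.0, -109.4]
contact_force: [0.6, 0.3, -1.4]
gripper_width: 0.0409
```

Request:
step_arm([
  [[0, 0, 0], 0],
  [[0, 0, 0], 0],
])

```text
time_s: 52.1
tcp_pos: [0.4619, 0.2962, 0.1801]
eef_rot: [95.1, 89.9, -133.9]
contact_force: [0.1, -0.2, -1.0]
gripper_width: 0.0409
```

```bash
python3 - <<'E'
from h import *
c=cam("wrist"); im=capture("wrist"); cv2.imwrite("pics/w18.png",im)
p,R,s=tool(); print(p,s["time_s"],s["gripper_width"])
print(R[:,1:].T@(np.array([.4622,.2958,.18])-p)/.02)
E
```

```text
[0.46189894 0.29565559 0.18021845] 52.15 0.041017197495036656
[-0.01610863 -0.00442046]
```

View pics/w18.png

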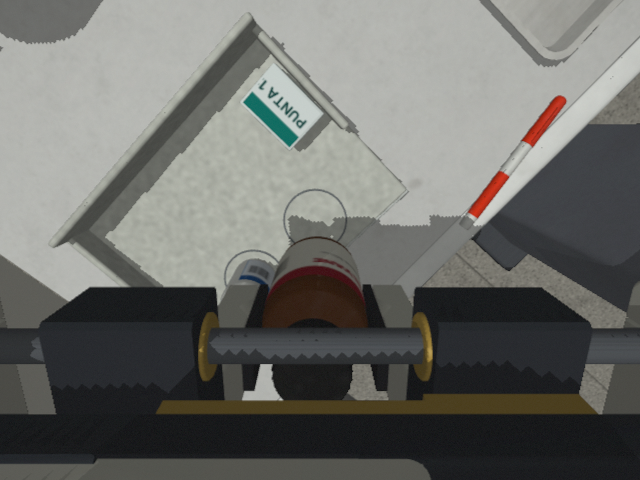

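Request:
step_arm([
  [[0.5, 0, 0], 0],
  [[0.9, 0, 0], 0],
  [[0.9, 0, 0], 0],
  [[0.9, 0, 0], 0],
  [[0.9, 0, 0], 0],
  [[0.7, 0, 0], 0],
  [[0.4, 0, 0], 0],
  [[0.2, 0, 0], 0],
  [[0, 0, 0], 0],
  [[0, 0, 0], 0],
])

```text
time_s: 52.98
tcp_pos: [0.4625, 0.2958, 0.073]
eef_rot: [-100.8, 90.0, 30.1]
contact_force: [-0.2, 0.4, -1.3]
gripper_width: 0.0407
```

Request:
step_arm([
  [[0.14, 0, 0], 0],
  [[0, 0, 0], 0],
  [[0, 0, 0], 0],
])

```text
time_s: 53.23
tcp_pos: [0.4623, 0.296, 0.0702]
eef_rot: [-77.7, 90.0, 53.3]
contact_force: [0.2, 0.0, -0.2]
gripper_width: 0.0408
```

Request:
step_arm([
  [[0.06, 0, 0], 0],
  [[0, 0, 0], 0],
  [[0, 0, 0], 0],
])

```text
time_s: 53.48
tcp_pos: [0.4624, 0.2961, 0.069]
eef_rot: [-86.5, 89.9, 44.5]
contact_force: [-0.2, 0.2, 2.8]
gripper_width: 0.0411
```

Request:
step_arm([
  [[0.03, 0, 0], 0],
  [[0, 0, 0], 0],
])

```text
time_s: 53.65
tcp_pos: [0.4625, 0.296, 0.0689]
eef_rot: [-102.8, 89.9, 28.2]
contact_force: [-1.9, -0.6, 8.0]
gripper_width: 0.0407
```

Request:
step_arm([
  [[0, 0, 0], 0],
  [[0, 0, 0], 0],
  [[0, 0, 0], 0],
  [[0, 0, 0], 0],
  [[0, 0, 0], 0],
  [[0, 0, 0], 0],
  [[-0.4, 0, 0], 0],
  [[-0.9, 0, 0], 0],
  [[-0.9, 0, 0], 0],
  [[-0.9, 0, 0], 0],
  [[-0.9, 0, 0], 0],
  [[-0.9, 0, 0], 0],
  [[-0.9, -0.3, 0], 0],
  [[-0.9, -0.5, 0], 0],
  [[-0.9, -0.5, 0], 0],
  [[-0.9, -0.5, 0], 0],
  [[-0.3, 0, 0], 0],
  [[0, 0, 0], 0],
  [[0, 0, 0], 0],
], fingers=0)

```text
time_s: 55.23
tcp_pos: [0.4888, 0.319, 0.2436]
eef_rot: [37.5, 90.0, 168.4]
contact_force: [0.1, -0.4, -0.4]
gripper_width: 0.0875
```

```bash
python3 - <<'E'
from h import *
c=cam("wrist"); im=capture("wrist"); cv2.imwrite("pics/w19.png",im)
p,R,s=tool(); print(p,s["time_s"],s["gripper_width"],s["contact_force"])
cv2.imwrite("pics/w19z.png",cv2.resize(im[100:300,180:450],None,fx=2.9,fy=2.9,interpolation=2))
b=rect(c,im,(100,150,60),(130,255,255),.088,(200,0,600,300)); print(cv2.minEnclosingCircle(b[3]))
q=rect(c,im,(0,100,25),(14,255,140),.07,(300,140,420,270)); print("brown hull@.07",cv2.minEnclosingCircle(q[3]))
cv2.imwrite("pics/t19.png",capture("top"))
E
```

```text
[0.48852592 0.31870757 0.24304543] 55.2833 0.08768455193285966 [-0.34823127 -0.83977723 -0.11489951]
((0.469852477312088, 0.36476221680641174), 0.01261760015040636)
brown hull@.07 ((0.4633505642414093, 0.2956250011920929), 0.021849654614925385)
```

View pics/w19z.png

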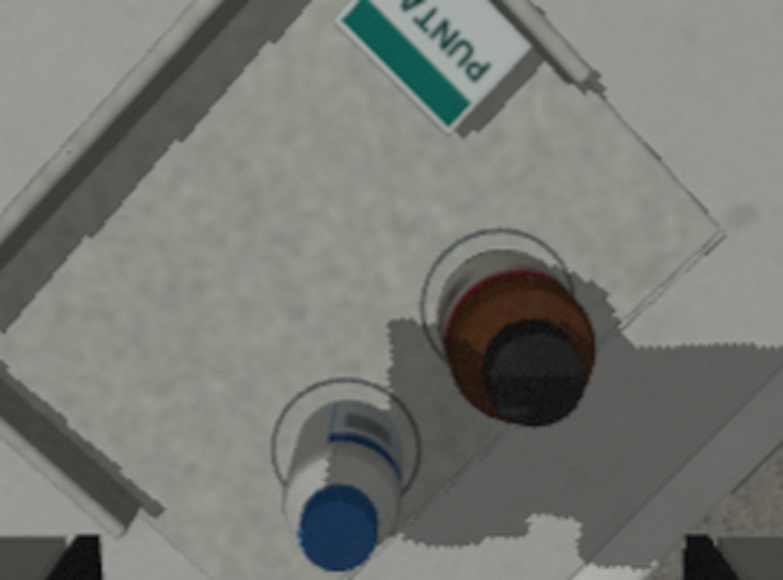

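View pics/t19.png

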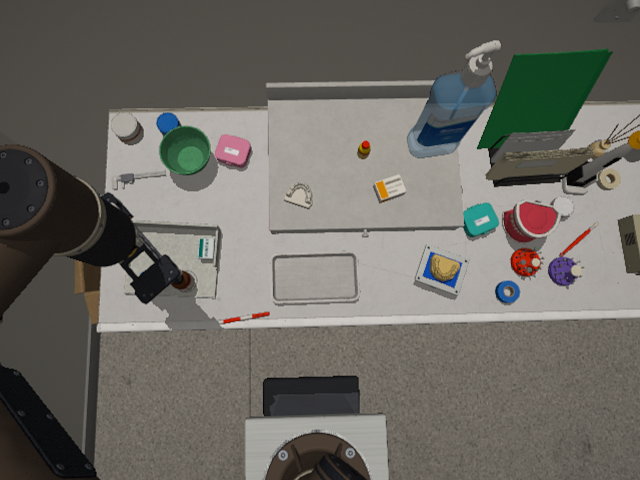

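```bash
python3 -c "
from plant import *
print(close_job())"
```

```text
the job is handed in; nothing more can be done
None
```

The job is done and handed in at about 55 s of the 125 s. I moved both bottles upright to the steel tray and set the yellow model on the blue pad. Then I put the white and the brown bottle back on their own ring marks.

- **Model:** the last wrist picture puts its centre about 1.4 mm off the pad's centre, along the pad's long side. Its back edge reads about 1° off the pad's long side. The fitted outline box reads about 1.5° off, the other way.
- **Bottles:** both stand upright, and against the picture taken before I moved anything each is within about 0.7 mm of where it started. The white one first came back about 2 mm off, so I re-centred it by closing the fingers on it again. An earlier picture comparison after that put it about 1.1 mm off.
- **Rest of the bay and arm:** the small box looks unmoved. The arm was clear of everything, and the highest contact force I read was about 11 N.
- **Checks:** none failed, but the camera calibration is only good to about 2 mm, so these offsets are within its error.

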